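# Pin the trolley wheel and lock the linchpin

### The job

Secure the finds trolley's wheel on its stub axle: pick up the linchpin lying on the table with its ring open, push it through the cross-hole in the squared end of the axle, pressing down the cushioned thrust washer as it slides in, until the pin's head is fully home against the axle. Then swing the sprung ring over the end of the axle and press it down until it snaps over the point of the pin, and let go. Push firmly but do not ram the pin or lean on the ring, and leave the other things on the table alone.

Things in the scene. Friction and masses are not known exactly. Their poses are not given: they have to be found in the camera images.
- carrier: wheel carrier, fixed: plywood board 190 x 150 mm with a dark steel plate and an upright stub axle carrying a rubber-tyred wheel (135 mm across, tyre top at z = 60 mm; hub 40 mm across, top at z = 74 mm). Origin under the board's middle on the axle's axis, z up. The axle ends in a 22 x 22 mm square block (faces along x and y), top at z = 98 mm, with a 12 mm round cross-hole along x at z = 84 mm
- cross_hole (a point): middle of the cross-hole, on the axle's axis, 84 mm above the table; the hole is open on both sides, at the axle's faces 11 mm to either side along the carrier's x
- thrust_washer (a joint): how far the steel thrust washer on the axle (46 mm across, bevelled rim, on a rubber cushion) is pressed down, in m: 0 at rest (its top at z = 81.5 mm, so it covers the lower part of the hole) to 0.004. It yields at 6.5 N and then 5 N per mm; the pin rides over its rim and presses it down 1.5 to 2.5 mm, which drags: sliding in takes 7 to 14 N
- linchpin: linchpin, loose, grey steel, 120 g, lying on the table. Origin on the pin's axis at the shoulder; x along the pin to its point, z up (5 mm above the table). Shank 10 mm thick from x = 0 to 29 mm, then a rounded point to 36 mm. Behind the shoulder a flat-sided head to grip: x = -24 to 0, 16 mm wide (y), z = -4.5 to 10 mm; then a 9 mm wide tail to x = -34 mm. Home, the shoulder meets the axle's face
- pin_mid (a point): on the pin's axis, 11 mm ahead of the shoulder; with the pin fully home it lies in the middle of the cross-hole, lifted about 1 mm by the washer
- pin_point (a point): the pin's point, 36 mm ahead of the shoulder
- ring (a joint): angle in rad of the ring (4 mm spring wire, a loop 68 mm wide) on its pivot in the tail, 29 mm behind the shoulder: about 2 as found (open, leaning back behind the head, stop at 2.1; it stays where it is put), 1.57 upright, 0.06 where it meets the top of the pin's point, 0 level with the pin, -0.05 to -0.11 (stop) snapped over the point and locked
- ring_tab (a point): middle of the flat thumb tab (18 mm wide, 3 mm thick) on the ring's far end, 74 mm from the pivot and, closed, 45 mm ahead of the shoulder, clear of the pin's point. Closing, the ring passes over the axle's end and its wire rides on the end of the pin; some 4 to 12 N down on the tab stretches it 1.3 mm and snaps it past the point
- dark_stone_1: a dark grey stone, 54 x 50 x 45 mm; leave it alone. Origin at the middle of its underside
- marker: a white marker pen with a black cap, 135 mm long, lying; leave it alone. Origin at the middle of its underside
- ochre_lump_4: a yellow ochre lump, 48 x 60 x 32 mm; leave it alone. Origin at the middle of its underside
- sherd_06: a flat brown potsherd, 85 x 74 x 12 mm; leave it alone. Origin at the middle of its underside
- film_can_1: a black canister with a grey lid, standing, 34 mm across, 51 mm high; leave it alone. Origin at the middle of its underside
- toothbrush: a red and white toothbrush, 195 mm long, lying; leave it alone. Origin at the middle of its underside

How it is judged (in metres and radians):
On the way:
1. the linchpin is through the cross-hole and fully home, its ring still open (x of pin_mid in the frame of cross_hole between -0.0015 and 0.0015 m and distance between pin_mid and cross_hole below 0.0035 m and angle between the x axis of linchpin and the x axis of carrier, either way round below 0.12 rad and value of joint ring above 0.15 rad), for 0.2 s.
At the end, for the whole second after the job is handed in: The linchpin rests in the cross-hole from either side, head home against the axle (within 1.5 mm along the hole, 3.5 mm overall, 0.12 rad), the ring snapped past the point (ring angle below -0.03 rad), and nothing moves (x of pin_mid in the frame of cross_hole between -0.0015 and 0.0015 m and distance between pin_mid and cross_hole below 0.0035 m and angle between the x axis of linchpin and the x axis of carrier, either way round below 0.12 rad and value of joint ring below -0.03 rad and linear speed of linchpin below 0.02 m/s); the robot touches nothing.
It fails at once if the linchpin or its ring is forced against the wheel carrier with more than 60 N in all (the squeeze of the washer, about 25 N, counts) (contact force between linchpin and carrier above 60 N).
It fails at once if one of the other loose things is shifted by more than 30 mm (distance of any of dark_stone_1, marker, ochre_lump_4, sherd_06, film_can_1, toothbrush from where it was at the start of the episode above 0.03 m).
It also fails if it takes over 62 s, if anything falls off the work surface, if the arm or the gripper's body presses on something with over 40 N, if the wrist force passes 120 N, or if a joint passes its speed limit or range.

### The arm

A 7-joint arm with a two-finger parallel gripper is mounted at the origin on the work surface; the furniture and walls round the work are solid. World frame = base frame: x ahead of the robot, y to its left, z up, the work surface at z = 0. Lengths are in mm, angles in rad, forces in N, time in s.
With the tool pointing down it reaches from about 400 to 900 mm from the base axis. Payload 5.5 kg.
Tool frame: the origin (TCP) lies midway between the tips of the shut fingers; the grasp point (between the pads) lies 19 mm behind it; y points along the fingers, z is the direction in which the jaws open and shut, and the axes are right-handed (so a half turn about y gives the same grasp; the last joint's range is limited). The gripper opens to 85 mm and grips with 20 to 120 N. Pads are 22 mm wide; open, the fingers measure 114 mm over their backs; the gripper's body (76 mm by 85 mm) begins 54 mm behind the grasp point. The pads swing forward as they close: fully open they stand 13 mm farther back than shut.
Start: joints at [-1.07, 0.501, -0.427, 1.55, 0.221, 1.138, -0.21], TCP at [153.079, 631.717, 231.31] pointing down, gripper open.
Joint ranges: [-2.88, 2.88], [-0.31, 2.03], [-1.54, 1.56], [0.2, 2.42], [-1.41, 4.55], [0.19, 2.02], [-2.57, 2.57]. Speed limits (rad/s): [2.57, 2.57, 3.14, 3.14, 3.14, 3.14, 3.14].

### API

Orientations are given as [roll, pitch, yaw] about the fixed x, y, z axes, in that order (R = Rz(yaw) Ry(pitch) Rx(roll)).
In Python, from rig import env gives the robot as it stands.
- The arm moves only by the tool jog_arm, never from a script. Its argument "moves" is a list of rows, each a list of 4 numbers: the shift along the tool's x, y, z in units of 60 mm (1.0 is 60 mm), then the turn about the tool's y in units of 8 degrees (1.0 is 8 degrees). A call has exactly 5 rows; each row shifts and turns the commanded pose from where the row before left it, along the tool's axes as they then stand; what a row does not reach is not made up. A row lasts 1/8 s, in which the tool goes at most 62.5 mm and 10.7 degrees, less where a joint would pass 70% of its speed; a pose out of reach is approached as far as the arm can. A call is refused whole if a number of a shift passes 1 or a number of a turn 1, either way. A call with a gripper value outside its range is refused whole. "grip" is the finger opening in mm, from 0 to 85.4, set as the call begins (left out, the last holds). The fingers move at their own pace and stop on an object; "force" is the grip in N (left out, the last holds). Time passes only in rows, so rows that do not move let the fingers close, or fill a call up. It gives the time, the measured TCP pose, the force and the opening at its end, in the units of the state.
- env.get_state(): the state, without advancing time (a new reading comes with each control period).
- env.get_image(name): name is "side" or "top"; returns the picture (420x560x3 uint8, red, green, blue); there is no depth.
- env.camera_params(name): a dict with "intrinsics" (3x3 intrinsics, pixels), "origin" and "rotation" of the camera in the world. Camera axes: x right, y up, looking along -z (the intrinsics and any distortion apply to the point x, -y, -z); pixel columns grow to the right and rows downward; lengths in mm; the calibration is good to about 2 mm. A picture is of the moment at which its call begins. camera_params takes no time and is no camera call.
- env.finish_job(): hands the job in, once; it reports no verdict.
Trained networks look in the newest picture that a camera, given by its name, has taken for a name from the list of things; names that differ only in an ending like _2 or _b are one class to them, and where a whole thing is asked for, a point or a joint stands for the part that bears it (a point fixed in the world has none). Each returns a list of dicts, best first, with "confidence" (0 to 1); they miss things now and then, are a little off and sometimes report something else, mostly with a low value. They report only what shows in the picture. A call takes as long as a camera call.
- env.spot_in(target, camera): "centre" ([column, row] in pixels, amid what is visible of it).
- env.masks_of(target, camera): "region" (420x560 bool, what is visible of it) and "centre" ([column, row] in pixels, amid what is visible of it).
- env.landmark_of(target, camera): "centre" ([column, row] in pixels: a listed point, or the origin of a listed thing).
The state is a dict: "t": time; "qpos": joint angles; "dq": joint speeds; "joint_efforts": joint torques, N m; "ee_pos": TCP position; "eef_rot": TCP orientation; "wrist_force": force on the tool from outside, world axes, zero at the start; "wrist_torque": the same for the moment, N m; "opening": opening from 0.0 (shut) to 1.0 (fully open).
Only numpy, scipy, OpenCV 4.12 (cv2) and the standard library are available. Lean on these libraries where they do the work, as an engineer would, in place of code of your own. Each camera call takes 0.05 s, during which the arm holds its last target.

## Working session

There is one attempt and no reset: what is moved stays moved. The work goes in short steps, Python scripts to look and compute and a tool call to move; the robot and the scene stay as the last step left them, time stands still between calls to the robot, and variables do not carry over. Pictures are saved under pics/ and viewed, and the job is handed in when it is done.

Besides the shell and the picture viewer there is one more tool, called as name(argument=value, ...) on one line, values as JSON. jog_arm: Moves the arm, as the interface text tells. Its arguments: {"type":"object","properties":{"moves":{"type":"array","items":{"type":"array","items":{"type":"number"}}},"grip":{"type":"number"},"force":{"type":"number"}},"required":["moves"]}

```bash
ls; mkdir -p pics
python3 - <<'E'
from rig import env
import cv2,numpy as np
s=env.get_state();print(s)
for c in("side","top"):
    im=env.get_image(c);cv2.imwrite(f"pics/a_{c}.png",im[:,:,::-1])
    p=env.camera_params(c);print(c,p)
    for n in("linchpin","pin_point","pin_mid","ring_tab","cross_hole","carrier"):
        r=env.landmark_of(n,c);print(n,[(np.round(x["centre"],1),round(x["confidence"],2)) for x in r[:3]])
print(env.get_state()["t"])
E
```

```text
pics
{'t': 0.0, 'qpos': array([-1.0698231 ,  0.50185108, -0.42679567,  1.55149095,  0.22081087,
        1.13827422, -0.21027204]), 'dq': array([-1.55155107e-03,  5.27571931e-04, -2.05533872e-05, -4.78374702e-04,
        3.27813185e-03,  5.43131272e-04, -4.33698713e-04]), 'joint_efforts': array([ 3.71355609e-04, -5.69520772e+01, -5.81582397e+00, -2.80936450e+01,
        1.06490325e-02,  1.19363610e-02,  8.51585554e-06]), 'ee_pos': array([152.97470829, 631.01459505, 230.24066841]), 'eef_rot': array([-1.57275864e+00,  6.01809358e-05, -2.37673850e-01]), 'wrist_force': array([ 0.81772734, -0.530769  ,  0.00404315]), 'wrist_torque': array([ 0.00458662,  0.0101571 , -0.02340109]), 'opening': 1.0008684392494305}
side {'intrinsics': array([[398.17109012,   0.        , 275.39585709],
       [  0.        , 398.17109012, 207.95116661],
       [  0.        ,   0.        ,   1.        ]]), 'origin': array([ 253.32492922, -582.13384401,  507.7155539 ]), 'rotation': array([ 1.02981493, -0.0140435 , -0.35932875])}
linchpin [(array([253.2, 202.9]), 0.56)]
pin_point [(array([265.9, 203.9]), 0.74)]
pin_mid [(array([253.3, 205.6]), 0.54)]
ring_tab [(array([229.1, 174.2]), 0.45)]
cross_hole [(array([328.6, 280.6]), 0.72)]
carrier [(array([321.6, 318. ]), 0.86)]
top {'intrinsics': array([[488.85120309,   0.        , 280.53158437],
       [  0.        , 488.85120309, 210.17790335],
       [  0.        ,   0.        ,   1.        ]]), 'origin': array([ 347.8549593 ,  108.0394644 , 1171.63259463]), 'rotation': array([ 0.13231351, -0.01289476, -1.56267576])}
linchpin [(array([217.1, 210.1]), 0.7)]
pin_point [(array([225.1, 200.9]), 0.84), (array([382.8, 212.9]), 0.7)]
pin_mid [(array([217.9, 204.5]), 0.59)]
ring_tab [(array([196.4, 222.8]), 0.52)]
cross_hole [(array([392.6, 206.6]), 0.56), (array([213.3, 209.8]), 0.27)]
carrier [(array([382.7, 214.3]), 0.67)]
0.7
```

Run:
```python
import cv2,numpy as np
a=cv2.imread("pics/a_side.png");b=cv2.imread("pics/a_top.png")
cv2.imwrite("pics/a1.png",cv2.resize(a,(800,600)));cv2.imwrite("pics/a2.png",cv2.resize(b,(800,600)))
c1=cv2.resize(b[160:260,165:265],(400,400),interpolation=cv2.INTER_CUBIC);c2=cv2.resize(b[160:260,335:435],(400,400),interpolation=cv2.INTER_CUBIC)
cv2.imwrite("pics/a3.png",np.hstack([c1,c2]))
c1=cv2.resize(a[150:250,200:300],(400,400),interpolation=cv2.INTER_CUBIC);c2=cv2.resize(a[240:340,270:370],(400,400),interpolation=cv2.INTER_CUBIC)
cv2.imwrite("pics/a4.png",np.hstack([c1,c2]))
```

```text
(no output)
```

View pics/a1.png

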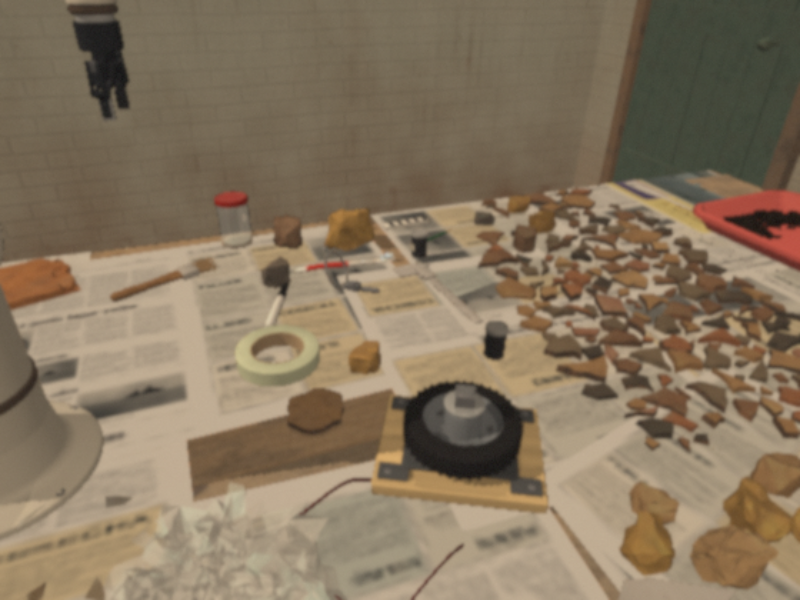

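View pics/a2.png

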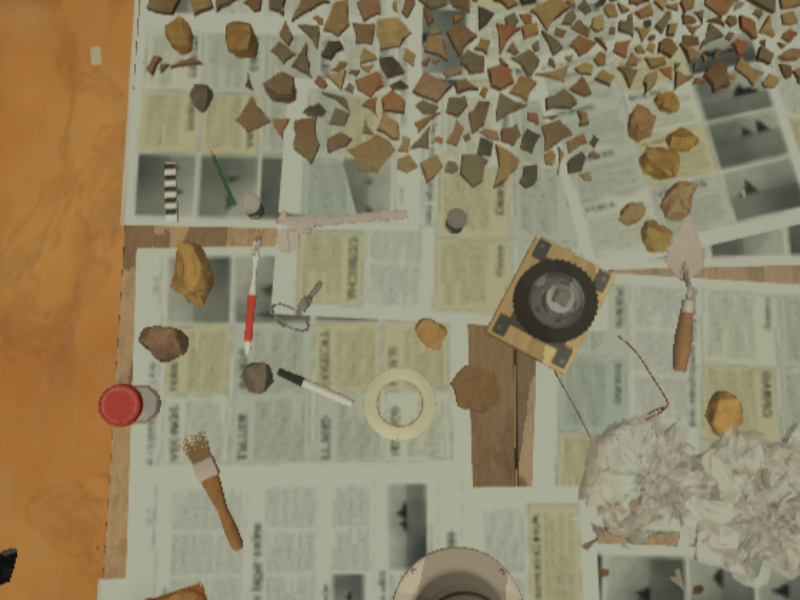

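View pics/a3.png

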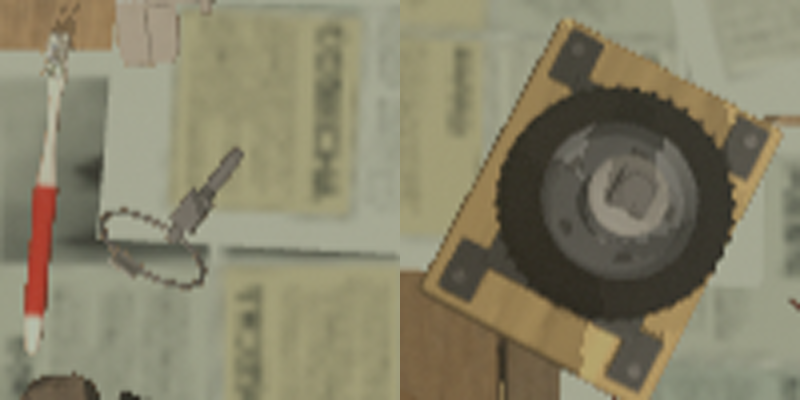

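View pics/a4.png

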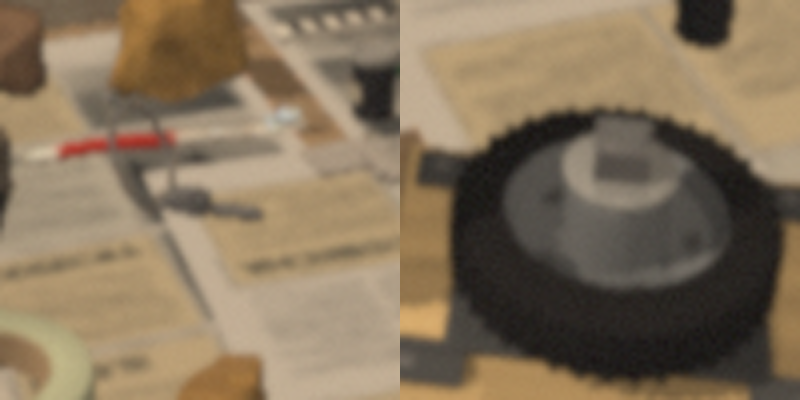

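```bash
cat > h.py <<'E'
from rig import env
import cv2,numpy as np
from scipy.spatial.transform import Rotation as Ro
from scipy.optimize import least_squares
P={c:env.camera_params(c) for c in("side","top")}
def proj(c,X):
    p=P[c];R=Ro.from_euler('xyz',p["rotation"]).as_matrix();v=(np.atleast_2d(X)-p["origin"])@R
    v=v*[1,-1,-1];u=v@p["intrinsics"].T;return u[:,:2]/u[:,2:]
def onz(c,px,z):
    p=P[c];R=Ro.from_euler('xyz',p["rotation"]).as_matrix()
    d=R@(np.linalg.inv(p["intrinsics"])@[px[0],px[1],1]*[1,-1,-1]);o=p["origin"];return o+d*(z-o[2])/d[2]
def st():
    s=env.get_state();print("t",round(s["t"],2),"p",np.round(s["ee_pos"],2),"r",np.round(s["eef_rot"],4),"F",np.round(s["wrist_force"],1),"op",round(s["opening"]*85.4,1));return s
E
python3 - <<'E'
from h import *
for n,t,s,z in(("linchpin",(217.1,210.1),(253.2,202.9),5),("pin_point",(225.1,200.9),(265.9,203.9),5),("pin_mid",(217.9,204.5),(253.3,205.6),5),("hole",(392.6,206.6),(328.6,280.6),84),("carrier",(382.7,214.3),(321.6,318),0),("tab",(196.4,222.8),(229.1,174.2),72)):
    print(n,onz("top",t,z).round(1),onz("side",s,z).round(1))
# crop corners top
for q in((165,18),(380,130),(20,290),(240,400)): print(onz("top",(335+q[0]/4,160+q[1]/4),19).round(1))
for q in ((240,150),(170,235)): print(onz("top",(165+q[0]/4,160+q[1]/4),6).round(1))
print(onz("top",(335+231/4,160+192/4),98))
E
```

```text
linchpin [501.9 246.7   5. ] [510.4 240.1   5. ]
pin_point [524.5 228.    5. ] [538.8 225.    5. ]
pin_mid [515.6 245.2   5. ] [506.6 227.4   5. ]
hole [ 503.3 -157.3   84. ] [ 508.  -161.7   84. ]
carrier [ 496.3 -153.3    0. ] [ 503.7 -159.3    0. ]
tab [463.7 284.7  72. ] [463.1 283.6  72. ]
[ 614.9 -135.8   19. ]
[ 547.7 -264.    19. ]
[449.4 -46.8  19. ]
[ 385.7 -176.    19. ]
[532.6 228.4   6. ]
[480.7 269.    6. ]
[ 498.20599831 -154.1591986    98.        ]
```

Run:
```python
from h import *
out={}
for c in("side","top"):
    for k in range(3):
        im=env.get_image(c)
        for n in("linchpin","pin_point","pin_mid","cross_hole","ring_tab"):
            r=env.landmark_of(n,c);print(c,n,[(np.round(x["centre"],1).tolist(),round(x["confidence"],2)) for x in r[:2]])
    for n in("linchpin","carrier"):
        r=env.masks_of(n,c)
        print(n,[(x["confidence"],x["region"].sum()) for x in r])
        out[c+n]=r[0]["region"]
np.savez("masks.npz",**out)
print(env.get_state()["t"])
vis=[]
for c,n in(("top","linchpin"),("top","carrier"),("side","linchpin"),("side","carrier")):
    m=out[c+n];im=cv2.imread(f"pics/a_{c}.png");ys,xs=np.nonzero(m);print(c,n,xs.min(),xs.max(),ys.min(),ys.max())
    cx,cy=int(xs.mean()),int(ys.mean());h=40 if n=="linchpin" else 65
    ct,_=cv2.findContours(cv2.resize(m.astype(np.uint8),None,fx=5,fy=5,interpolation=0),0,2)
    b=cv2.resize(im,None,fx=5,fy=5,interpolation=cv2.INTER_CUBIC);cv2.drawContours(b,ct,-1,(0,255,0),1)
    vis.append(cv2.resize(b[(cy-h)*5:(cy+h)*5,(cx-h)*5:(cx+h)*5],(390,300) if 0 else (300,300)))
cv2.imwrite("pics/m.png",np.vstack([np.hstack(vis[:2]),np.hstack(vis[2:])]))
```

```text
side linchpin [([252.2, 201.2], 0.67)]
side pin_point [([266.6, 205.6], 0.57)]
side pin_mid [([257.5, 202.9], 0.82)]
side cross_hole [([193.8, 218.7], 0.7), ([326.4, 278.4], 0.58)]
side ring_tab [([226.5, 173.2], 0.7), ([256.1, 255.0], 0.31)]
side linchpin [([252.3, 200.8], 0.62)]
side pin_point [([263.7, 202.1], 0.76), ([320.9, 317.6], 0.63)]
side pin_mid [([255.6, 201.0], 0.7)]
side cross_hole [([327.2, 277.0], 0.67), ([191.9, 196.7], 0.42)]
side ring_tab [([229.8, 173.5], 0.57)]
side linchpin [([251.5, 198.2], 0.65)]
side pin_point [([263.6, 200.0], 0.72)]
side pin_mid [([253.7, 205.3], 0.78)]
side cross_hole [([326.3, 278.6], 0.64), ([191.8, 193.9], 0.35)]
side ring_tab [([232.3, 173.9], 0.52)]
linchpin [(0.48, np.int64(185)), (0.16, np.int64(8986))]
carrier [(0.98, np.int64(9128))]
top linchpin [([217.0, 208.6], 0.5), ([176.4, 207.4], 0.23)]
top pin_point [([228.5, 201.0], 0.8)]
top pin_mid [([217.3, 205.7], 0.82)]
top cross_hole [([395.5, 205.7], 0.72)]
top ring_tab [([195.3, 224.9], 0.59)]
top linchpin [([215.1, 211.0], 0.51)]
top pin_point [([226.6, 198.2], 0.8)]
top pin_mid [([217.4, 205.3], 0.53)]
top cross_hole [([392.3, 209.9], 0.63)]
top ring_tab [([215.9, 209.9], 0.56), ([194.6, 223.9], 0.47)]
top linchpin [([214.9, 211.4], 0.82)]
top pin_point [([226.0, 196.8], 0.68)]
top pin_mid [([218.6, 204.0], 0.53)]
top cross_hole [([392.9, 208.3], 0.58), ([218.6, 204.5], 0.16)]
top ring_tab [([197.5, 225.6], 0.48)]
linchpin [(0.5, np.int64(206))]
carrier [(0.57, np.int64(5060))]
2.7
top linchpin 193 224 197 232
top carrier 340 429 165 262
side linchpin 226 264 172 204
side carrier 259 384 266 359
```

View pics/m.png

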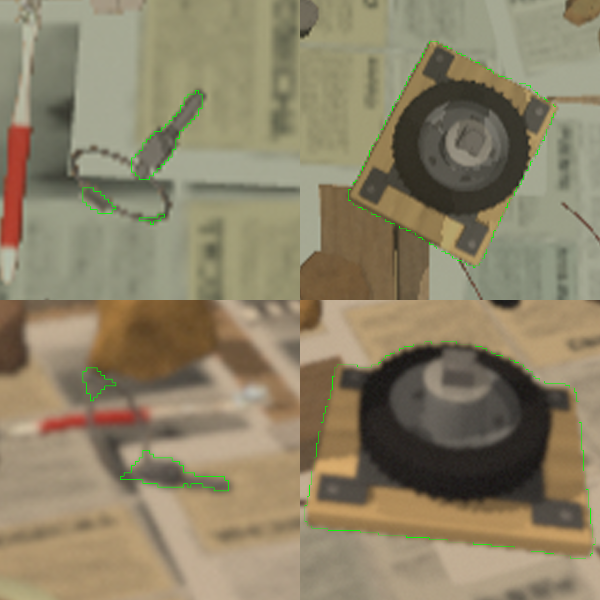

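```bash
cat > fit.py <<'E'
from h import *
from scipy.optimize import minimize
S=8
def box(x0,x1,y0,y1,z0,z1):return np.array([[x,y,z] for x in(x0,x1) for y in(y0,y1) for z in(z0,z1)],float)
def cyl(r,z0,z1):
    a=np.linspace(0,2*np.pi,48,endpoint=False);return np.vstack([np.c_[r*np.cos(a),r*np.sin(a),0*a+z] for z in(z0,z1)])
def render(c,parts,x,y,yaw,z,win):
    m=np.zeros(((win[3]-win[1])*S,(win[2]-win[0])*S),np.uint8)
    R=Ro.from_euler('z',yaw).as_matrix()
    for q in parts:
        u=(proj(c,q@R.T+[x,y,z])+.5-[win[0],win[1]])*S
        cv2.fillConvexPoly(m,cv2.convexHull(np.round(u*16).astype(np.int32)),255,shift=4)
    return cv2.resize(m,None,fx=1/S,fy=1/S,interpolation=cv2.INTER_AREA)/255.
def win(m,p=8):
    ys,xs=np.nonzero(m);return max(xs.min()-p,0),max(ys.min()-p,0),xs.max()+p,ys.max()+p
E
cat > fc.py <<'E'
from fit import *
M=np.load("masks.npz")
def parts(T):return [box(-95,95,-75,75,0,T),cyl(67.5,25,60),box(-11,11,-11,11,70,98)]
def cost(v,cs,T):
    r=0
    for c in cs:
        m=M[c+"carrier"];w=win(m);g=cv2.GaussianBlur(m[w[1]:w[3],w[0]:w[2]].astype(float),(0,0),1)
        r+=((cv2.GaussianBlur(render(c,parts(T),v[0],v[1],v[2],0,w),(0,0),1)-g)**2).sum()
    return r
yaw=np.arctan2(449-615+386-548,-47+136-176+264)
yaw=np.arctan2(-46.8+135.8,449.4-614.9)
for cs in(("top",),("side",),("top","side")):
  for T in(15,18,21):
    r=minimize(cost,[500,-157,yaw],args=(cs,T),method="Nelder-Mead",options=dict(initial_simplex=np.array([[500,-157,yaw],[508,-157,yaw],[500,-149,yaw],[500,-157,yaw+.05]]),xatol=.02,fatol=.05))
    print(cs,T,r.x.round(3),round(r.fun,1))
E
python3 fc.py
```

```text
('top',) 15 [ 499.883 -156.041    2.655] 15.0
('top',) 18 [ 499.735 -155.776    2.653] 14.4
('top',) 21 [ 499.457 -155.484    2.651] 17.7
('side',) 15 [ 504.257 -156.069    2.655] 86.2
('side',) 18 [ 504.006 -156.309    2.654] 76.6
('side',) 21 [ 503.793 -156.285    2.654] 96.3
('top', 'side') 15 [ 503.008 -156.233    2.657] 174.4
('top', 'side') 18 [ 502.856 -156.297    2.66 ] 164.3
('top', 'side') 21 [ 502.456 -156.203    2.656] 188.1
```

```bash
cat > fp.py <<'E'
from fit import *
import sys
def shank(): 
    a=np.linspace(0,2*np.pi,16,endpoint=False);L=[(0,5),(29,5),(33,4),(36,1.5)]
    return np.vstack([np.c_[0*a+x,r*np.cos(a),r*np.sin(a)] for x,r in L])
parts=[shank(),box(-24,0,-8,8,-4.5,10),box(-34,-20,-4.5,4.5,-4.5,6)]
def fit(M,cs,v0,z=5,head=True):
    def cost(v):
        r=0
        for c in cs:
            w=W[c];r+=((cv2.GaussianBlur(render(c,parts,v[0],v[1],v[2],z,w),(0,0),.7)-G[c])**2).sum()
        return r
    G={};W={}
    for c in cs:
        n,l,s,_=cv2.connectedComponentsWithStats(M[c].astype(np.uint8));k=1+np.argmax(s[1:,4]);m=l==k
        W[c]=w=win(m);G[c]=cv2.GaussianBlur(m[w[1]:w[3],w[0]:w[2]].astype(float),(0,0),.7)
    v0=np.array(v0,float);r=minimize(cost,v0,method="Nelder-Mead",options=dict(initial_simplex=np.vstack([v0,v0+[6,0,0],v0+[0,6,0],v0+[0,0,.15]]),xatol=.02,fatol=.02))
    return r.x,r.fun
if __name__=="__main__":
    M=np.load("masks.npz");M={c:M[c+"linchpin"] for c in("top","side")}
    for cs in(("top",),("side",),("top","side")):
        x,f=fit(M,cs,[508,245,-.66]);print(cs,x.round(3),f)
        vis=[]
        for c in("top","side"):
            im=cv2.imread(f"pics/a_{c}.png");k=8;b=cv2.resize(im,None,fx=k,fy=k,interpolation=cv2.INTER_CUBIC)
            R=Ro.from_euler('z',x[2]).as_matrix()
            for q in parts:
                u=(proj(c,q@R.T+[x[0],x[1],5])+.5)*k;cv2.polylines(b,[cv2.convexHull(u.astype(np.int32))],True,(0,255,0),1)
            o=proj(c,[[x[0],x[1],5]])[0]*k;o=o.astype(int);vis.append(b[o[1]-200:o[1]+200,o[0]-200:o[0]+200])
        cv2.imwrite("pics/fp_%s.png"%("".join(cs)),np.hstack(vis))
E
python3 fp.py
```

```text
('top',) [504.611 251.203  -0.624] 4.049054489326625
('side',) [508.368 252.142  -0.632] 7.555947613677881
('top', 'side') [506.116 250.875  -0.626] 17.739642997362406
```

View pics/fp_top.png

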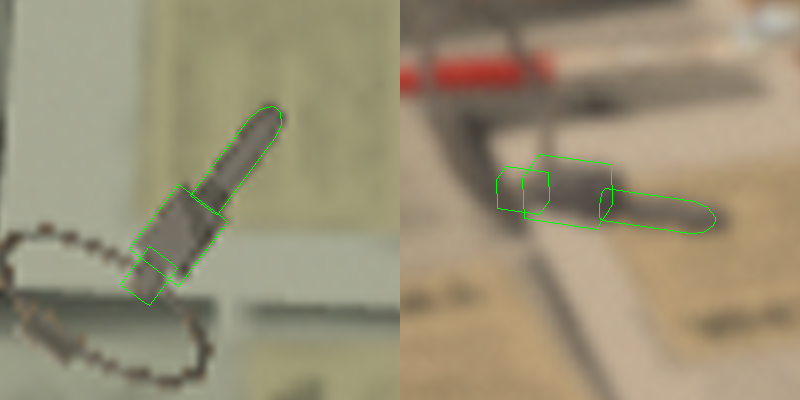

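View pics/fp_side.png

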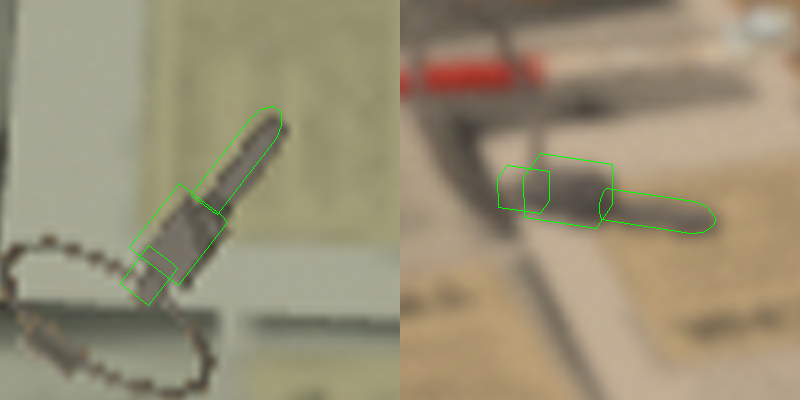

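jog_arm(moves=[[0.75, 0, -0.5, 0], [0.75, 0, -0.5, 0], [0.75, 0, -0.5, 0], [0.75, 0, -0.5, 0], [0.75, 0, -0.5, 0]], grip=50, force=90)

```text
t: 3.32
ee_pos: [337.6, 431.6, 231.6]
eef_rot: [-1.57, -0.0, -0.238]
wrist_force: [-0.2, 0.7, -0.1]
opening: 0.581
```

jog_arm(moves=[[0.815, 0, -0.545, 0], [0.815, 0, -0.545, 0], [0.815, 0, -0.545, 0], [0.815, 0, -0.545, 0], [0, 0, 0, 1]])

```text
t: 3.95
ee_pos: [499.9, 253.5, 231.2]
eef_rot: [-1.572, -0.002, -0.39]
wrist_force: [-0.5, -0.1, -0.6]
opening: 0.584
```

jog_arm(moves=[[0, 0, 0, 1], [0, 0.6, 0, 0.78], [0, 0.6, 0, 0], [0, 0.5, 0, 0], [0, 0, 0, 0]])

```text
t: 4.58
ee_pos: [493.8, 258.8, 127.2]
eef_rot: [-1.575, 0.002, -0.626]
wrist_force: [0.7, -0.6, 0.2]
opening: 0.583
```

Run:
```python
from h import *
st()
vis=[]
for c in("top","side"):
    im=env.get_image(c)[:,:,::-1];cv2.imwrite(f"pics/b_{c}.png",im)
    k=5;b=cv2.resize(im,None,fx=k,fy=k,interpolation=cv2.INTER_CUBIC);o=(proj(c,[[500,255,40]])[0]*k).astype(int);vis.append(b[o[1]-250:o[1]+250,o[0]-200:o[0]+200])
cv2.imwrite("pics/b.png",np.hstack(vis))
```

```text
t 4.58 p [493.82 258.81 127.15] r [-1.5754  0.0024 -0.6257] F [ 0.7 -0.6  0.2] op 49.8
```

View pics/b.png

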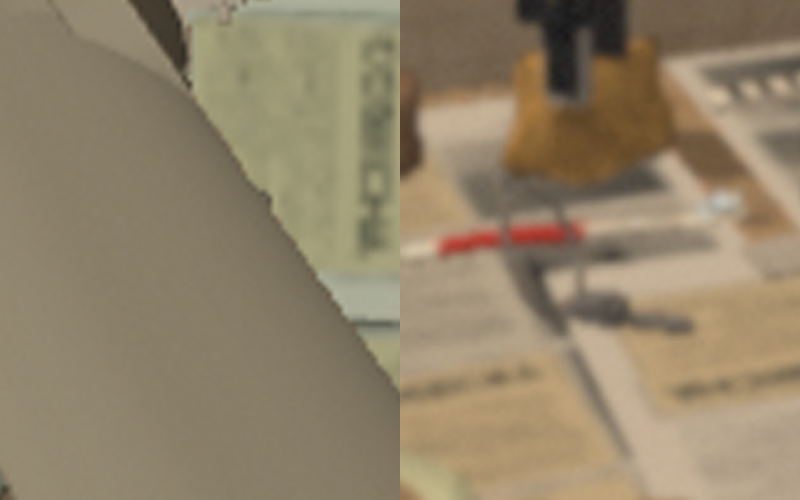

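jog_arm(moves=[[0, 0.5, 0, 0], [0, 0.5, 0, 0], [0, 0.4, 0, 0], [0, 0, 0, 0], [0, 0, 0, 0]])

```text
t: 5.3
ee_pos: [497.1, 260.6, 47.1]
eef_rot: [-1.568, -0.001, -0.626]
wrist_force: [0.0, -0.3, 0.2]
opening: 0.586
```

Run:
```python
from h import *
st()
c="side"
im=env.get_image(c)[:,:,::-1];st();cv2.imwrite(f"pics/c_{c}.png",im)
k=8;b=cv2.resize(im,None,fx=k,fy=k,interpolation=cv2.INTER_CUBIC);o=(proj(c,[[500,255,30]])[0]*k).astype(int);cv2.imwrite("pics/c.png",b[o[1]-300:o[1]+250,o[0]-350:o[0]+350])
```

```text
t 5.3 p [497.07 260.58  47.13] r [-1.5682e+00 -1.2000e-03 -6.2590e-01] F [ 0.  -0.3  0.2] op 50.1
t 5.35 p [497.16 260.62  47.25] r [-1.5678e+00 -1.4000e-03 -6.2590e-01] F [-0.6  0.6 -0.5] op 49.8
```

View pics/c.png

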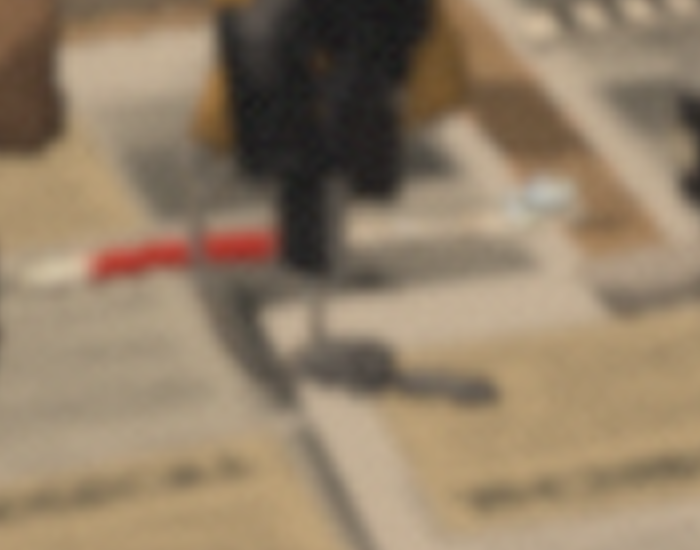

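Run:
```python
from h import *
c="side";k=8;im=cv2.imread("pics/c_side.png")
b=cv2.resize(im,None,fx=k,fy=k,interpolation=cv2.INTER_CUBIC)
tx=np.array([.810,-.586,0]);tz=np.array([.586,.810,0]);C=np.array([497.1,260.6,47])
for s in(1,-1):
  for g in (25,):
    q=[C+s*tz*a+tx*e+[0,0,h] for a in(g,g+13) for e in(-11,11) for h in(3,40)]
    u=(proj(c,np.array(q))+.5)*k;cv2.polylines(b,[cv2.convexHull(u.astype(np.int32))],True,(0,255,0) if s>0 else (0,255,255),1)
o=(proj(c,[[500,255,30]])[0]*k).astype(int);cv2.imwrite("pics/c2.png",b[o[1]-300:o[1]+250,o[0]-350:o[0]+350])
```

```text
(no output)
```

View pics/c2.png

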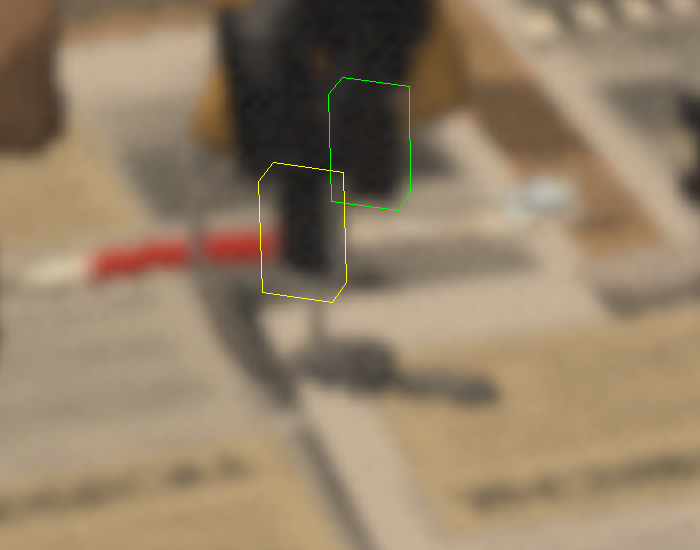

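jog_arm(moves=[[0.027, 0.25, -0.018, 0], [0, 0.25, 0, 0], [0, 0.2, 0, 0], [0, 0.03, 0, 0], [0, 0, 0, 0]])

```text
t: 5.98
ee_pos: [496.2, 258.0, 1.1]
eef_rot: [-1.571, 0.0, -0.626]
wrist_force: [0.5, -0.2, 0.7]
opening: 0.59
```

Run:
```python
from h import *
st()
c="side"
im=env.get_image(c)[:,:,::-1];st();cv2.imwrite(f"pics/d_{c}.png",im)
k=8;b=cv2.resize(im,None,fx=k,fy=k,interpolation=cv2.INTER_CUBIC);o=(proj(c,[[500,255,30]])[0]*k).astype(int);cv2.imwrite("pics/d.png",b[o[1]-300:o[1]+250,o[0]-350:o[0]+350])
```

```text
t 5.97 p [496.19 257.95   1.12] r [-1.5713e+00  4.0000e-04 -6.2580e-01] F [ 0.5 -0.2  0.7] op 50.3
t 6.03 p [496.45 258.07   1.48] r [-1.5707e+00  1.0000e-04 -6.2580e-01] F [-0.4 -0.2 -0.1] op 49.9
```

View pics/d.png

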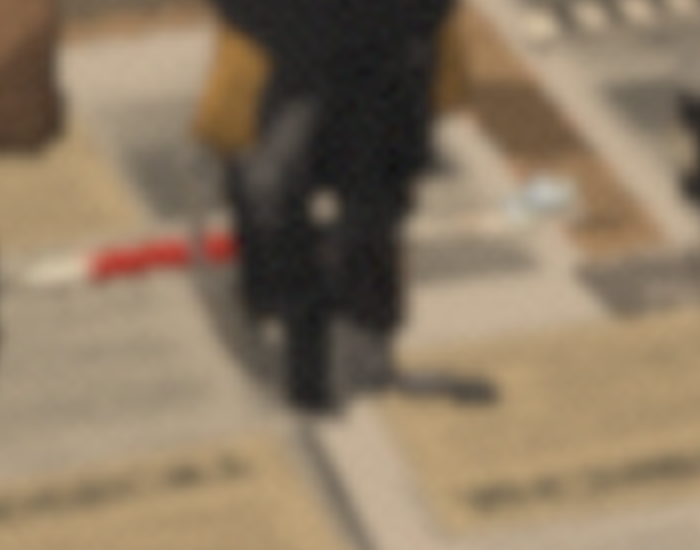

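jog_arm(moves=[[0.025, -0.03, 0.01, 0], [0, 0, 0, 0], [0, 0, 0, 0], [0, 0, 0, 0], [0, 0, 0, 0]])

```text
t: 6.65
ee_pos: [497.9, 257.5, 3.3]
eef_rot: [-1.571, 0.0, -0.626]
wrist_force: [0.1, 0.1, -0.2]
opening: 0.583
```

jog_arm(moves=[[0, 0, 0, 0], [0, 0, 0, 0], [0, 0, 0, 0], [0, 0, 0, 0], [0, 0, 0, 0]], grip=5, force=100)

```text
t: 7.28
ee_pos: [498.0, 257.6, 3.6]
eef_rot: [-1.571, -0.0, -0.626]
wrist_force: [-1.3, -1.6, 5.6]
opening: 0.152
```

Run:
```python
from h import *
st()
c="side"
im=env.get_image(c)[:,:,::-1];st();cv2.imwrite(f"pics/e_{c}.png",im)
k=8;b=cv2.resize(im,None,fx=k,fy=k,interpolation=cv2.INTER_CUBIC);o=(proj(c,[[500,255,30]])[0]*k).astype(int);cv2.imwrite("pics/e.png",b[o[1]-300:o[1]+250,o[0]-350:o[0]+350])
```

```text
t 7.28 p [498.01 257.63   3.57] r [-1.5706 -0.     -0.6259] F [-1.3 -1.6  5.6] op 13.0
t 7.33 p [498.08 257.65   3.6 ] r [-1.5705e+00 -1.0000e-04 -6.2590e-01] F [-1.  -0.2  5.5] op 13.3
```

View pics/e.png

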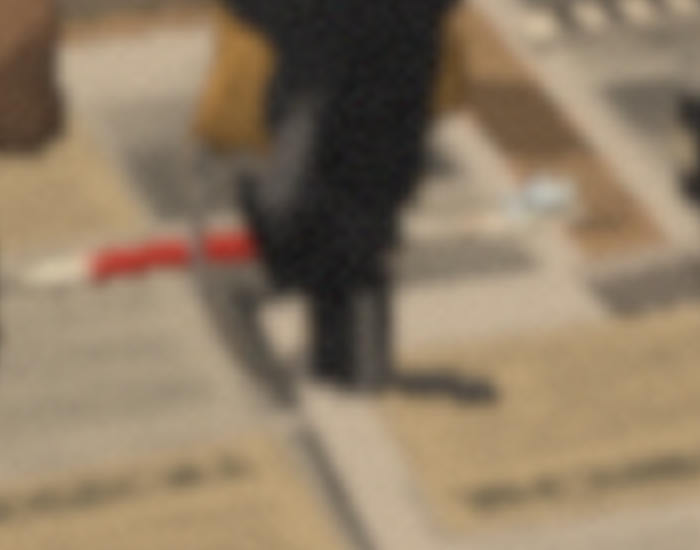

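jog_arm(moves=[[0, -0.2, 0, 0], [0, -0.4, 0, 0], [0, -0.6, 0, 0], [0, -0.5, 0, 0], [0, 0, 0, 0]])

```text
t: 7.95
ee_pos: [499.9, 258.6, 108.2]
eef_rot: [-1.566, -0.002, -0.626]
wrist_force: [-0.2, -0.5, -1.5]
opening: 0.156
```

```bash
cat > look.py <<'E'
from h import *
import sys
def look(name,X,k=8,c="side"):
    s=st();im=env.get_image(c)[:,:,::-1];cv2.imwrite(f"pics/{name}_{c}.png",im)
    b=cv2.resize(im,None,fx=k,fy=k,interpolation=cv2.INTER_CUBIC);o=(proj(c,[X])[0]*k).astype(int);y=max(o[1]-300,0);x=max(o[0]-350,0)
    cv2.imwrite(f"pics/{name}.png",b[y:y+550,x:x+700]);return s
if __name__=="__main__":
    s=env.get_state();look(sys.argv[1],s["ee_pos"],c=sys.argv[2])
E
python3 look.py f side
```

```text
t 7.95 p [499.92 258.56 108.2 ] r [-1.5658 -0.0025 -0.6261] F [-0.2 -0.5 -1.5] op 13.3
```

View pics/f.png

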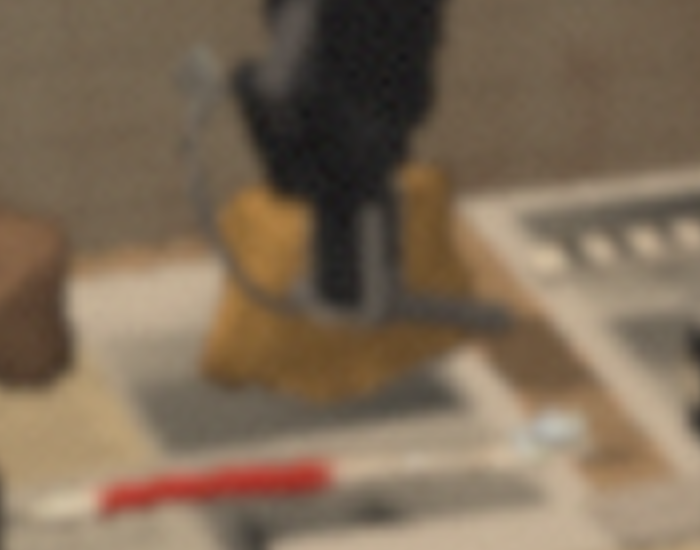

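Run:
```python
from h import *
s=st()
c="side";im=env.get_image(c)[:,:,::-1]
for c in("side",):
    r=env.masks_of("linchpin",c);print([(x["confidence"],x["region"].sum()) for x in r])
    m=r[0]["region"];np.save("pm.npy",m)
    for n in("pin_point","pin_mid","linchpin","ring_tab"):print(n,[(np.round(x["centre"],1),x["confidence"]) for x in env.landmark_of(n,c)[:2]])
k=8;b=cv2.resize(im,None,fx=k,fy=k,interpolation=cv2.INTER_CUBIC)
ct,_=cv2.findContours(cv2.resize(m.astype(np.uint8),None,fx=k,fy=k,interpolation=0),0,2);cv2.drawContours(b,ct,-1,(0,255,0),1)
from fp import parts
p=s["ee_pos"];yaw=-.626;
R=Ro.from_euler('z',yaw).as_matrix()
for q in parts:
    X=(q+[12,0,0])@R.T+p+[0,0,1.4];u=(proj(c,X)+.5)*k;cv2.polylines(b,[cv2.convexHull(u.astype(np.int32))],True,(0,0,255),1)
o=(proj(c,[p])[0]*k).astype(int);cv2.imwrite("pics/g.png",b[o[1]-300:o[1]+250,o[0]-350:o[0]+350])
```

```text
t 8.0 p [498.76 257.85 106.55] r [-1.5684e+00 -1.3000e-03 -6.2600e-01] F [ 0.3 -0.9 -0.5] op 12.5
[(0.45, np.int64(102))]
pin_point []
pin_mid [(array([254.3, 164.5]), 0.63)]
linchpin [(array([265.4, 166.1]), 0.63), (array([251.5, 163.6]), 0.44)]
ring_tab [(array([228. , 134.6]), 0.6)]
```

View pics/g.png

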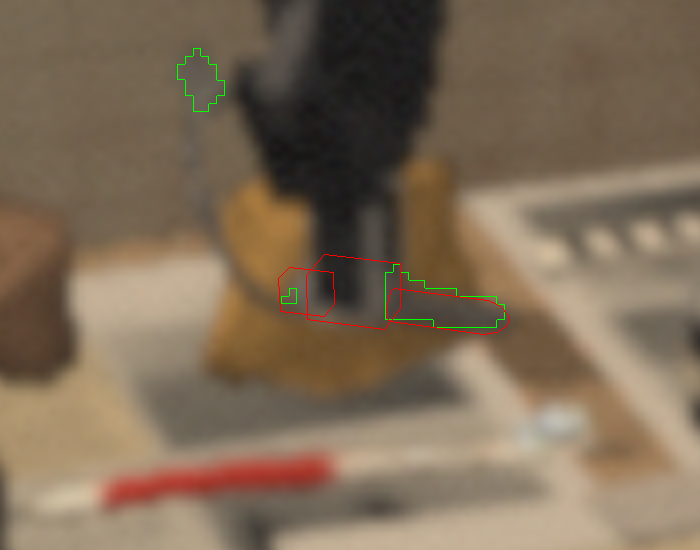

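jog_arm(moves=[[0.43, -0.1, -0.816, 0], [0.43, -0.1, -0.816, 0], [0.43, -0.1, -0.816, 0], [0.43, 0, -0.816, 0], [0.43, 0, -0.816, 0]])

```text
t: 8.93
ee_pos: [458.5, -18.1, 123.0]
eef_rot: [-1.571, 0.0, -0.626]
wrist_force: [1.4, -0.9, -1.3]
opening: 0.156
```

jog_arm(moves=[[0.43, 0, -0.816, 0], [0.43, 0, -0.816, 0], [0, 0, 0, -0.99], [0, 0, 0, 0], [0, 0, 0, 0]])

```text
t: 9.55
ee_pos: [443.5, -125.2, 123.0]
eef_rot: [-1.571, 0.001, -0.489]
wrist_force: [-0.7, 1.1, -1.1]
opening: 0.151
```

Run:
```python
from h import *
for i in range(2):
  s=st()
  vis=[]
  for c in("top","side"):
    im=env.get_image(c)[:,:,::-1];cv2.imwrite(f"pics/h_{c}.png",im)
    k=5;b=cv2.resize(im,None,fx=k,fy=k,interpolation=cv2.INTER_CUBIC);o=(proj(c,[[480,-145,90]])[0]*k).astype(int);vis.append(b[o[1]-270:o[1]+270,o[0]-200:o[0]+200])
cv2.imwrite("pics/h.png",np.hstack(vis))
```

```text
t 9.55 p [ 443.51 -125.16  122.98] r [-1.5706e+00  7.0000e-04 -4.8880e-01] F [-0.7  1.1 -1.1] op 12.9
t 9.65 p [ 443.61 -125.08  123.11] r [-1.5707e+00  5.0000e-04 -4.8750e-01] F [ 0.6 -0.2 -1. ] op 12.9
```

View pics/h.png

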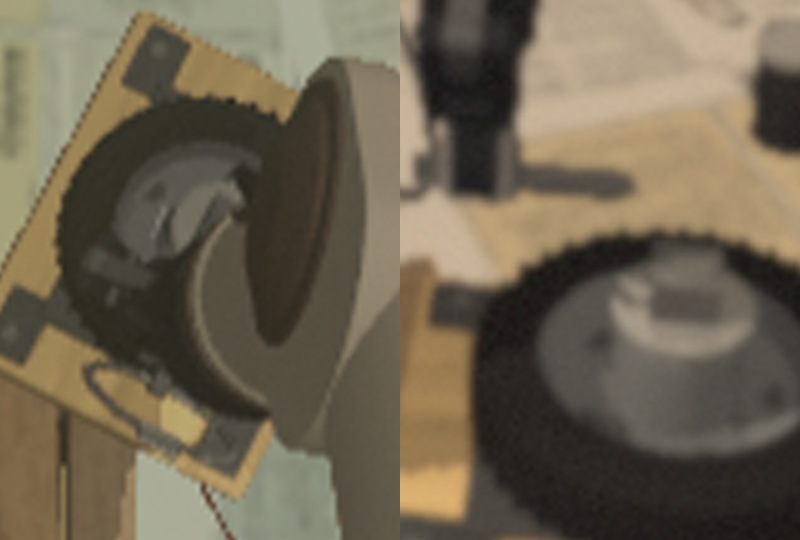

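jog_arm(moves=[[0, 0.22, -0.005, 0], [0, 0.22, 0, 0], [0, 0.2, 0, 0], [0, 0, 0, 0], [0, 0, 0, 0]])

```text
t: 10.38
ee_pos: [443.4, -126.3, 84.8]
eef_rot: [-1.571, 0.0, -0.488]
wrist_force: [0.3, -0.0, -1.1]
opening: 0.154
```

jog_arm(moves=[[0, 0, 0, 0], [0, 0, 0, 0], [0, 0, 0, 0], [0, 0, 0, 0], [0, 0, 0, 0]])

```text
t: 11.0
ee_pos: [443.4, -126.3, 84.9]
eef_rot: [-1.571, -0.0, -0.488]
wrist_force: [-0.9, -0.4, -1.6]
opening: 0.156
```

```bash
cat > ov.py <<'E'
from h import *
from fp import parts
from fit import box,cyl
import sys
s=st();p=s["ee_pos"];yaw=s["eef_rot"][2];c="side"
im=env.get_image(c)[:,:,::-1];cv2.imwrite(f"pics/{sys.argv[1]}_side.png",im);k=10
b=cv2.resize(im,None,fx=k,fy=k,interpolation=cv2.INTER_CUBIC);b0=b.copy()
R=Ro.from_euler('z',yaw).as_matrix()
off=float(sys.argv[2]) if len(sys.argv)>2 else 12
for q in parts:
    X=(q+[off,0,0])@R.T+p+[0,0,1.6];u=(proj(c,X)+.5)*k;cv2.polylines(b,[cv2.convexHull(u.astype(np.int32))],True,(0,0,255),1)
R=Ro.from_euler('z',-.4876).as_matrix()
for q in(box(-11,11,-11,11,98,98.01),box(-11,11,-11,11,81.5,98),cyl(23,81.4,81.5)):
    X=q@R.T+[503.2,-157.1,0];u=(proj(c,X)+.5)*k;cv2.polylines(b,[cv2.convexHull(u.astype(np.int32))],True,(0,255,0),1)
o=(proj(c,[[485,-147,90]])[0]*k).astype(int);cv2.imwrite(f"pics/{sys.argv[1]}.png",np.vstack([q[o[1]-150:o[1]+150,o[0]-400:o[0]+400] for q in(b0,b)]))
E
python3 ov.py i
```

```text
t 11.0 p [ 443.43 -126.27   84.94] r [-1.5707e+00 -1.0000e-04 -4.8770e-01] F [-0.9 -0.4 -1.6] op 13.3
```

View pics/i.png

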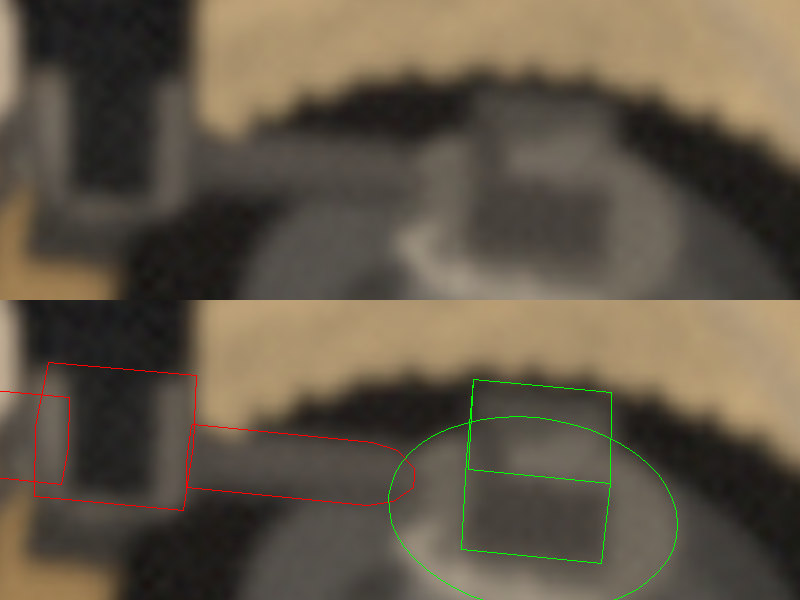

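Run:
```python
from h import *
im=np.mean([env.get_image("side").astype(float) for _ in range(4)],0)
st()
np.save("av.npy",im)
g=im.mean(2)
o=(proj("side",[[485,-147,90]])[0]).astype(int);print(o)
k=14
b=cv2.resize(np.clip((im-20)*1.8,0,255).astype(np.uint8)[:,:,::-1],None,fx=k,fy=k,interpolation=cv2.INTER_CUBIC)
x0,y0=o[0]-27,o[1]-16
b=b[y0*k:(y0+36)*k,x0*k:(x0+56)*k]
for i in range(0,56,5):
    cv2.line(b,(i*k,0),(i*k,6),(0,0,255),1);cv2.putText(b,str(x0+i),(i*k,18),0,.35,(0,0,255))
for i in range(0,36,5):
    cv2.line(b,(0,i*k),(6,i*k),(0,0,255),1);cv2.putText(b,str(y0+i),(8,i*k+4),0,.35,(0,0,255))
cv2.imwrite("pics/j.png",b)
```

```text
t 11.25 p [ 443.37 -126.27   84.85] r [-1.5708e+00  1.0000e-04 -4.8770e-01] F [-0.4 -0.1 -0.3] op 12.8
[311 275]
```

View pics/j.png

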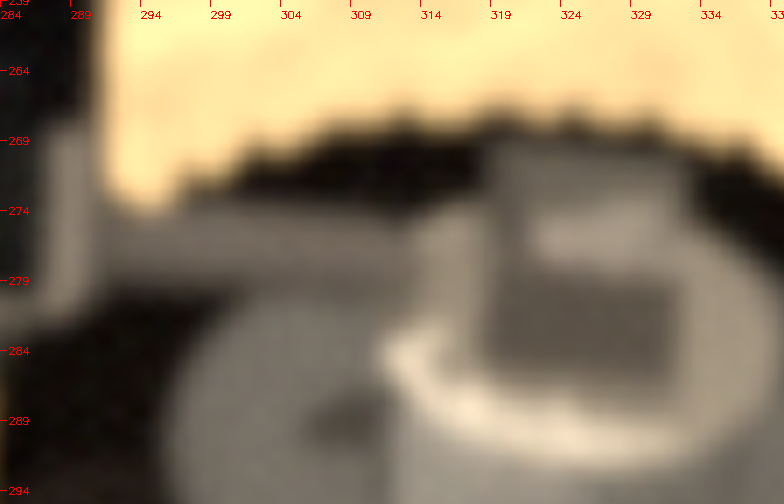

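Run:
```python
from h import *
c="side";R=Ro.from_euler('z',-.4876).as_matrix()
A=np.array([503.2,-157.1,0])
def pr(q,o=A):return (proj(c,np.atleast_2d(q)@R.T+o)+.5).round(2)
print("topfront",pr([[-11,-11,98],[11,-11,98]]),"topback",pr([[-11,11,98],[11,11,98]]))
print("bottom front",pr([[-11,-11,81.5],[11,-11,81.5]]))
a=np.linspace(0,2*np.pi,200);w=pr(np.c_[23*np.cos(a),23*np.sin(a),0*a+81.5]);print("washer x",w[:,0].min(),w[:,0].max(),"y",w[:,1].min(),w[:,1].max())
T=np.array([443.4,-126.27,84.85+1.6])
for x in(14,18,36):
  for z in(-5,5): print(x,z,pr([[x+12,0,z]],T))
# along-camera-vertical derivative
print(pr([[0,0,98]]),pr([[0,-1,98]]),pr([[0,0,99]]),pr([[1,0,98]]))
# silhouettes of cylinder r5
from fp import shank
m=np.zeros((420*8,560*8),np.uint8);u=(proj(c,(shank()+[12,0,0])@R.T+T)+.5)*8;cv2.fillConvexPoly(m,cv2.convexHull(u.astype(np.int32)),1)
for x in(296,300,305,310): y=np.nonzero(m[:,x*8])[0]/8;print(x,y.min(),y.max())
print("tip x",np.nonzero(m)[1].max()/8)
g=np.load("av.npy").mean(2)
for x in(294,297,300,303,306,309): print(x,g[268:284,x].round(0).astype(int))
for x in(321,325,329): print(x,g[264:296,x].round(0).astype(int))
for y in(281,283): print(y,g[y,308:342].round(0).astype(int))
```

```text
topfront [[318.54 277.06]
 [332.77 278.41]] topback [[319.05 268.06]
 [332.85 269.34]]
bottom front [[317.82 285.09]
 [331.85 286.46]]
washer x 310.56 339.48 y 271.76 291.1
14 -5 [[299.18 279.  ]]
14 5 [[299.46 274.2 ]]
18 -5 [[301.66 279.24]]
18 5 [[301.96 274.44]]
36 -5 [[312.88 280.32]]
36 5 [[313.27 275.51]]
[[325.79 273.15]] [[325.78 273.56]] [[325.84 272.66]] [[326.43 273.21]]
296 273.125 279.375
300 273.5 279.875
305 273.875 280.25
310 274.625 280.375
tip x 313.125
294 [146 147 147 145 137 116  92  80  76  70  61  47  36  26  27  27]
297 [144 142 127 105  81  72  74  78  78  73  64  50  38  29  33  41]
300 [141 130 108  76  53  59  73  78  78  75  66  55  51  58  70  77]
303 [131 100  63  36  36  51  68  76  79  76  70  68  73  80  82  83]
306 [101  63  36  27  30  46  63  74  79  77  73  70  74  80  83  84]
309 [71 39 29 28 33 43 59 72 78 77 73 70 72 78 81 82]
321 [142 135 116  85  59  62  69  72  71  73  76  79  79  76  71  68  67  66
  66  66  70  80  93 112 128 139 137 122 109 103 100  98]
325 [143 133 114  83  55  57  68  74  78  83  94 102 103  94  80  71  66  65
  66  66  69  77  88 100 118 134 141 134 112  97  93  93]
329 [140 139 127 101  66  51  63  73  81  92 101 102 101  96  85  74  67  66
  67  65  67  73  81  89 101 117 126 120 104  89  83  81]
281 [ 78  78  79  81  85  93 102 104 101  95  82  71  65  66  66  66  66  65
  67  65  66  66  67  72  83  96 100 100 101 100  94  84  71  63]
283 [ 82  82  87 104 120 128 128 118 106  95  81  71  67  66  66  66  66  66
  66  65  66  65  67  72  85  97 100 102 102 102  99  88  75  66]
```

jog_arm(moves=[[-0.1, 0.03, 0.003, 0], [0, 0, 0, 0], [0.05, 0, 0, 0], [0.05, 0, 0, 0], [0, 0, 0, 0]], force=120)

```text
t: 11.88
ee_pos: [444.1, -126.4, 83.2]
eef_rot: [-1.571, -0.001, -0.488]
wrist_force: [-0.6, -0.6, -1.2]
opening: 0.141
```

jog_arm(moves=[[0.04, 0, 0, 0], [0.04, 0, 0, 0], [0.04, 0, 0, 0], [0.04, 0, 0, 0], [0, 0, 0, 0]])

```text
t: 12.5
ee_pos: [450.7, -130.1, 83.1]
eef_rot: [-1.571, 0.003, -0.487]
wrist_force: [-3.8, 2.6, 7.5]
opening: 0.142
```

jog_arm(moves=[[0.03, 0, 0, 0], [0.03, 0, 0, 0], [0.03, 0, 0, 0], [0, 0, 0, 0], [0, 0, 0, 0]])

```text
t: 13.12
ee_pos: [455.8, -132.5, 83.3]
eef_rot: [-1.571, 0.002, -0.487]
wrist_force: [-5.5, 2.7, 8.0]
opening: 0.144
```

```bash
python3 ov.py k
```

```text
t 13.12 p [ 455.84 -132.5    83.28] r [-1.571   0.0021 -0.4873] F [-5.5  2.7  8. ] op 12.3
```

View pics/k.png

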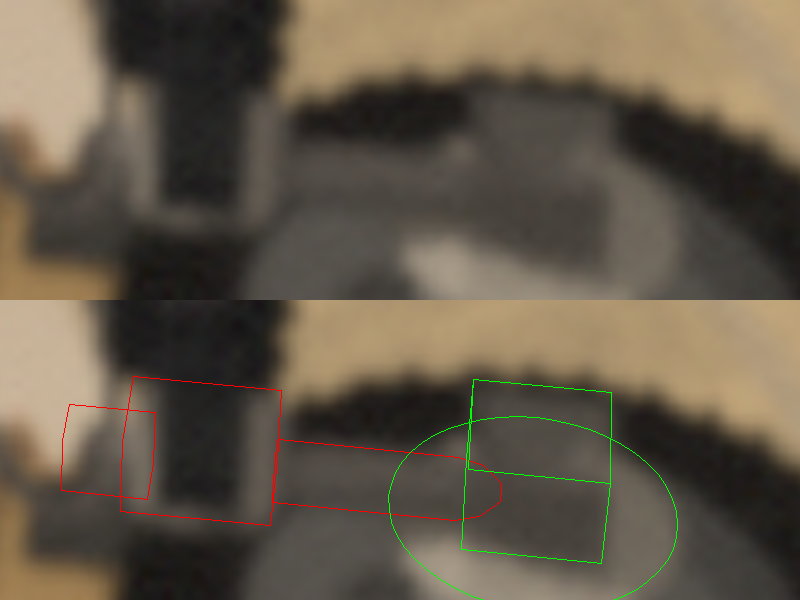

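jog_arm(moves=[[0.035, 0, 0, 0], [0.035, 0, 0, 0], [0.035, 0, 0, 0], [0.03, 0, 0, 0], [0, 0, 0, 0]])

```text
t: 13.8
ee_pos: [462.5, -135.9, 83.2]
eef_rot: [-1.571, 0.003, -0.487]
wrist_force: [-6.2, 3.5, 7.8]
opening: 0.138
```

jog_arm(moves=[[0.035, 0, 0, 0], [0.035, 0, 0, 0], [0.035, 0, 0, 0], [0.03, 0, 0, 0], [0, 0, 0, 0]])

```text
t: 14.42
ee_pos: [469.6, -139.7, 83.3]
eef_rot: [-1.571, 0.003, -0.487]
wrist_force: [-6.2, 3.5, 10.4]
opening: 0.141
```

jog_arm(moves=[[0.035, 0, 0, 0], [0.035, 0, 0, 0], [0.03, 0, 0, 0], [0, 0, 0, 0], [0, 0, 0, 0]])

```text
t: 15.05
ee_pos: [474.9, -142.5, 83.4]
eef_rot: [-1.571, 0.003, -0.487]
wrist_force: [-5.6, 3.0, 10.8]
opening: 0.143
```

```bash
python3 ov.py l
```

```text
t 15.05 p [ 474.88 -142.53   83.42] r [-1.5711  0.0033 -0.4872] F [-5.6  3.  10.8] op 12.2
```

View pics/l.png

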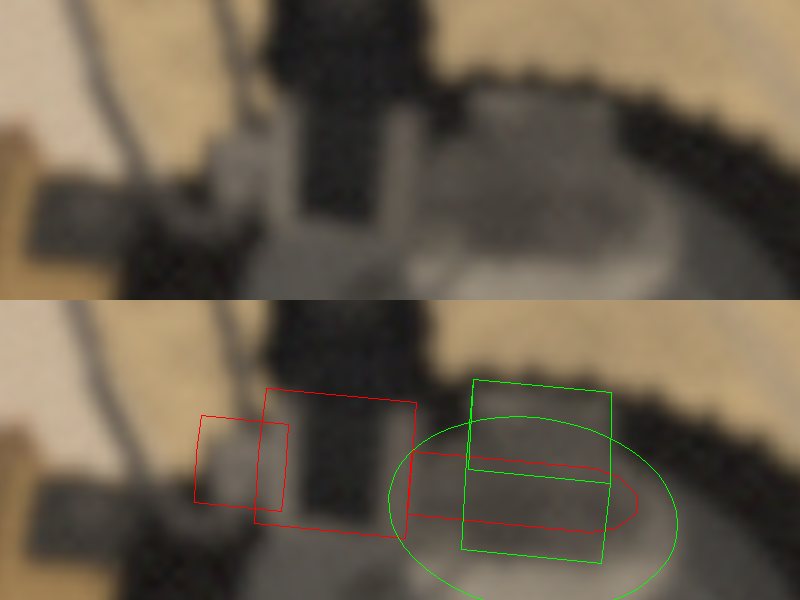

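jog_arm(moves=[[0.035, 0, 0, 0], [0.03, 0, 0, 0], [0.02, 0, 0, 0], [0, 0, 0, 0], [0, 0, 0, 0]])

```text
t: 15.72
ee_pos: [479.6, -145.0, 83.5]
eef_rot: [-1.571, 0.003, -0.487]
wrist_force: [-7.2, 4.1, 10.8]
opening: 0.142
```

jog_arm(moves=[[0.012, 0, 0, 0], [0.012, 0, 0, 0], [0, 0, 0, 0], [0, 0, 0, 0], [0, 0, 0, 0]])

```text
t: 16.35
ee_pos: [480.7, -145.6, 83.5]
eef_rot: [-1.571, 0.003, -0.487]
wrist_force: [-6.7, 3.5, 11.9]
opening: 0.147
```

```bash
python3 ov.py m2 13.5
```

```text
t 16.35 p [ 480.73 -145.59   83.47] r [-1.5711  0.0032 -0.4872] F [-6.7  3.5 11.9] op 12.6
```

View pics/m2.png

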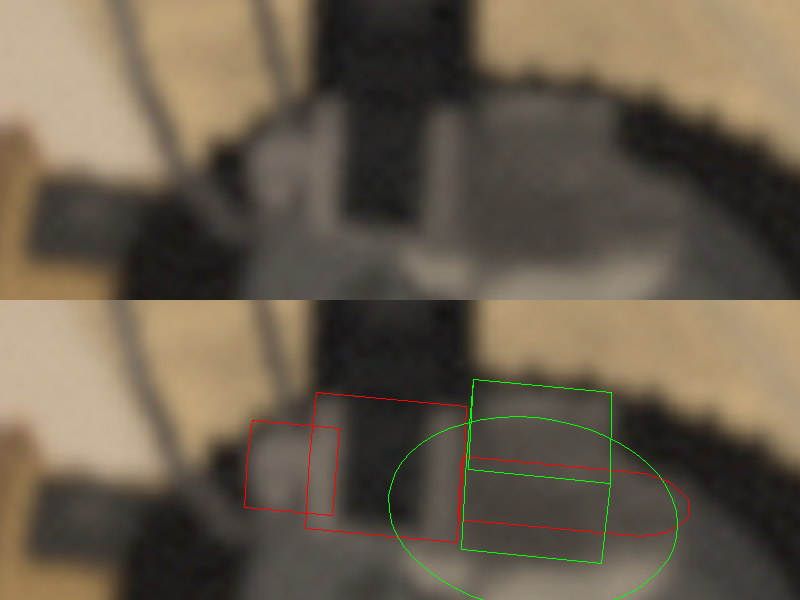

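jog_arm(moves=[[0.015, 0, 0, 0], [0, 0, 0, 0], [0.015, 0, 0, 0], [0, 0, 0, 0], [0, 0, 0, 0]])

```text
t: 17.02
ee_pos: [481.4, -146.0, 83.4]
eef_rot: [-1.571, 0.005, -0.487]
wrist_force: [-10.0, 4.1, 13.8]
opening: 0.142
```

jog_arm(moves=[[0.015, 0, 0, 0], [0, 0, 0, 0], [0, 0, 0, 0], [0, 0, 0, 0], [0, 0, 0, 0]])

```text
t: 17.65
ee_pos: [481.4, -146.0, 83.3]
eef_rot: [-1.572, 0.007, -0.487]
wrist_force: [-12.0, 5.6, 16.0]
opening: 0.141
```

jog_arm(moves=[[0.02, 0, 0, 0], [0, 0, 0, 0], [0, 0, 0, 0], [0, 0, 0, 0], [0, 0, 0, 0]])

```text
t: 18.27
ee_pos: [481.4, -146.0, 83.1]
eef_rot: [-1.572, 0.009, -0.487]
wrist_force: [-13.4, 7.6, 17.9]
opening: 0.144
```

```bash
python3 ov.py n 13.5
```

```text
t 18.27 p [ 481.42 -146.     83.11] r [-1.5719  0.009  -0.4867] F [-13.4   7.6  17.9] op 12.3
```

View pics/n.png

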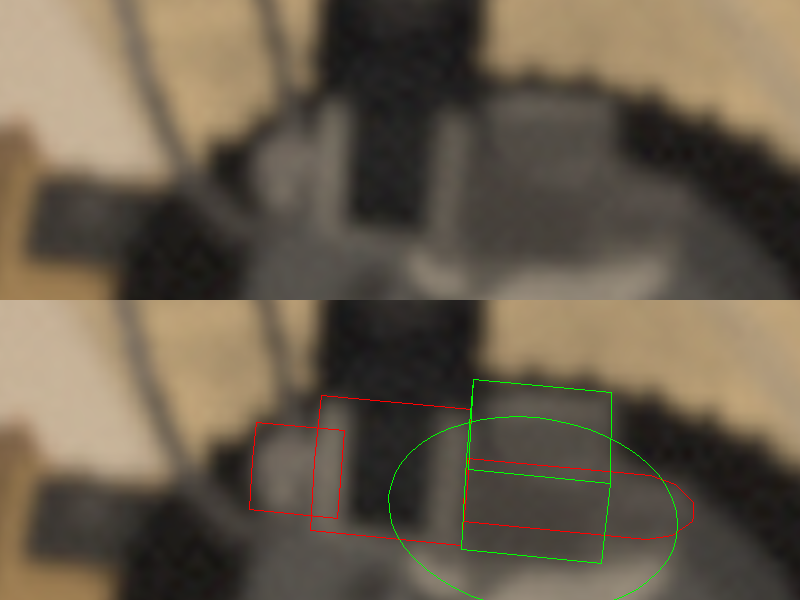

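jog_arm(moves=[[-0.03, 0, 0, 0], [0, -0.01, 0, 0], [0, 0, 0, 0], [0, 0, 0, 0], [0, 0, 0, 0]])

```text
t: 18.95
ee_pos: [481.4, -146.0, 83.6]
eef_rot: [-1.571, 0.006, -0.487]
wrist_force: [-7.3, 4.5, 10.4]
opening: 0.137
```

jog_arm(moves=[[0, 0, 0, 0], [0, 0, 0, 0], [0, 0, 0, 0], [0, 0, 0, 0], [0, 0, 0, 0]], grip=45)

```text
t: 19.58
ee_pos: [484.1, -147.7, 83.7]
eef_rot: [-1.571, -0.0, -0.488]
wrist_force: [0.5, 0.4, -0.2]
opening: 0.526
```

```bash
python3 ov.py o 13.5
```

```text
t 19.57 p [ 484.07 -147.71   83.66] r [-1.5708e+00 -1.0000e-04 -4.8780e-01] F [ 0.5  0.4 -0.2] op 45.0
```

View pics/o.png

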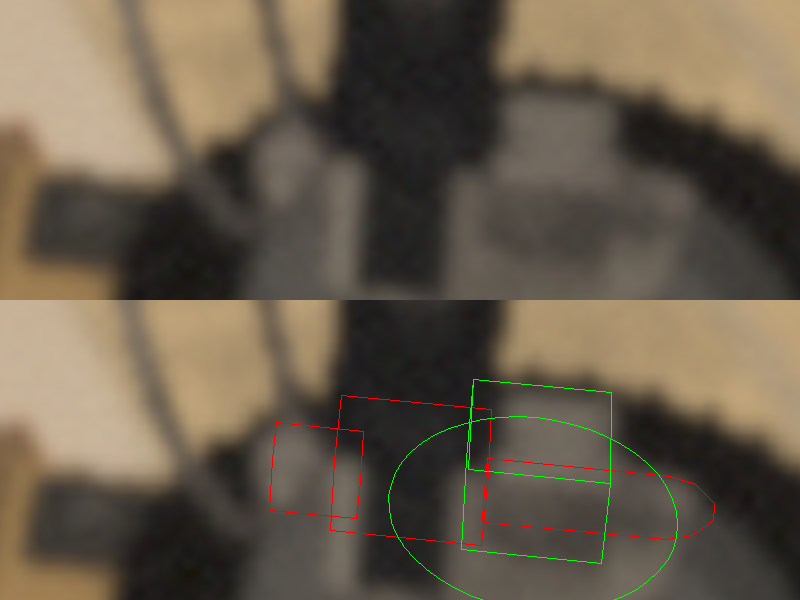

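jog_arm(moves=[[0, -0.3, 0, 0], [0, -0.5, 0, 0], [0, -0.6, 0, 0], [0, -0.3, 0, 0], [0, 0, 0, 0]])

```text
t: 20.25
ee_pos: [485.2, -148.0, 187.1]
eef_rot: [-1.57, -0.003, -0.488]
wrist_force: [-0.1, 0.3, -0.4]
opening: 0.526
```

Run:
```python
from h import *
from fp import parts
from fit import box,cyl
s=st();c="side"
im=env.get_image(c)[:,:,::-1];cv2.imwrite("pics/q_side.png",im)
for n in("ring_tab","pin_mid","pin_point","linchpin"):print(n,[(np.round(x["centre"],1),x["confidence"]) for x in env.landmark_of(n,c)[:2]])
k=9;b=cv2.resize(im,None,fx=k,fy=k,interpolation=cv2.INTER_CUBIC);b0=b.copy()
yaw=-.4876;R=Ro.from_euler('z',yaw).as_matrix();A=np.array([503.2,-157.1,0])
for q in parts:
    X=(q+[-11,0,85])@R.T+A;u=(proj(c,X)+.5)*k;cv2.polylines(b,[cv2.convexHull(u.astype(np.int32))],True,(0,0,255),1)
for a in(1.9,2.0,2.1):
    t=np.array([[-11-29+74*np.cos(a),w,85+74*np.sin(a)] for w in(-9,9)]);u=(proj(c,t@R.T+A)+.5)*k;cv2.line(b,*[tuple(int(v) for v in r) for r in u],(0,255,0),1)
    print(a,(proj(c,t.mean(0)@R.T+A)))
o=(proj(c,[[475,-142,110]])[0]*k).astype(int);cv2.imwrite("pics/q.png",np.hstack([q[o[1]-300:o[1]+240,o[0]-200:o[0]+200] for q in(b0,b)]))
```

```text
t 20.25 p [ 485.16 -147.95  187.13] r [-1.5701 -0.0035 -0.4877] F [-0.1  0.3 -0.4] op 44.9
ring_tab []
pin_mid [(array([324.9, 281.2]), 0.64)]
pin_point [(array([340. , 277.5]), 0.57), (array([319.1, 316.2]), 0.29)]
linchpin [(array([318.2, 277.5]), 0.94)]
1.9 [[285.99010289 239.65547202]]
2.0 [[281.46008968 240.73333735]]
2.1 [[277.15380402 242.17821691]]
```

View pics/q.png

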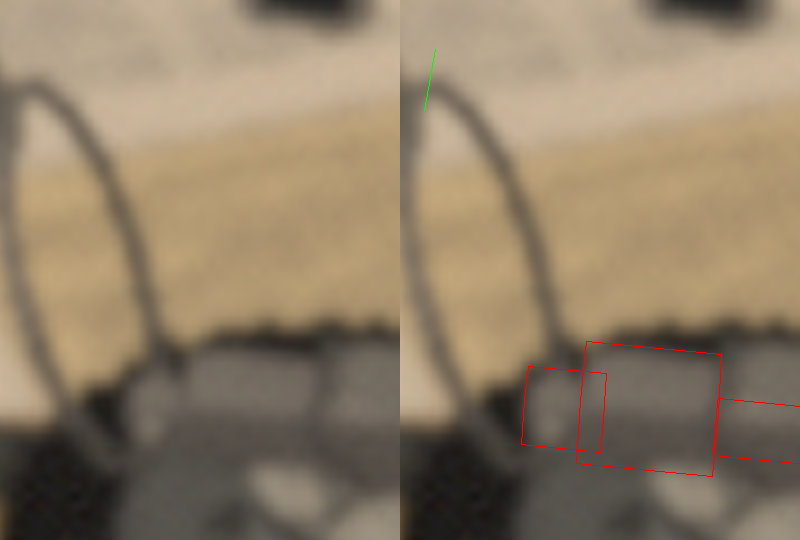

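Run:
```python
from h import *
im=cv2.imread("pics/q_side.png");k=14
x0,y0=270,228
b=cv2.resize(np.clip(im[y0:y0+42,x0:x0+57]*1.5,0,255).astype(np.uint8),None,fx=k,fy=k,interpolation=cv2.INTER_CUBIC)
x0,y0=300,258
b2=cv2.resize(np.clip(im[y0:y0+40,x0:x0+57]*1.7,0,255).astype(np.uint8),None,fx=k,fy=k,interpolation=cv2.INTER_CUBIC)
cv2.imwrite("pics/r1.png",b);cv2.imwrite("pics/r2.png",b2)
```

```text
(no output)
```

View pics/r1.png

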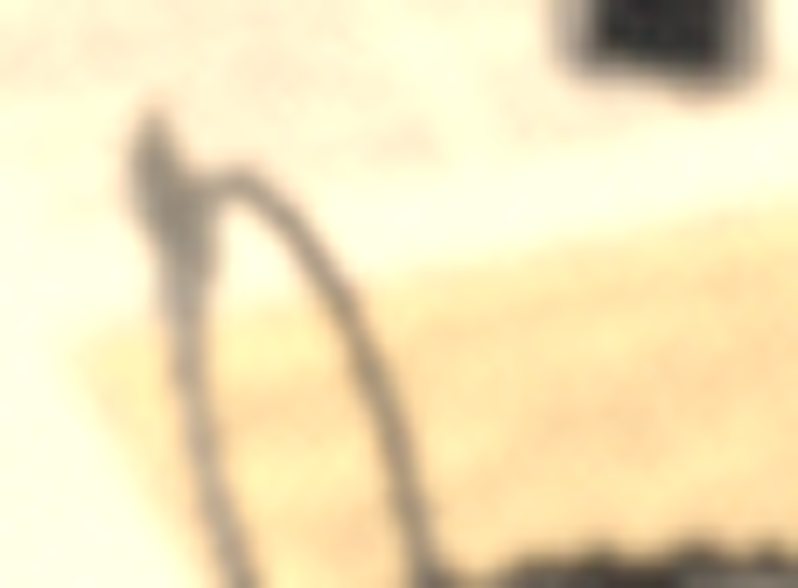

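View pics/r2.png

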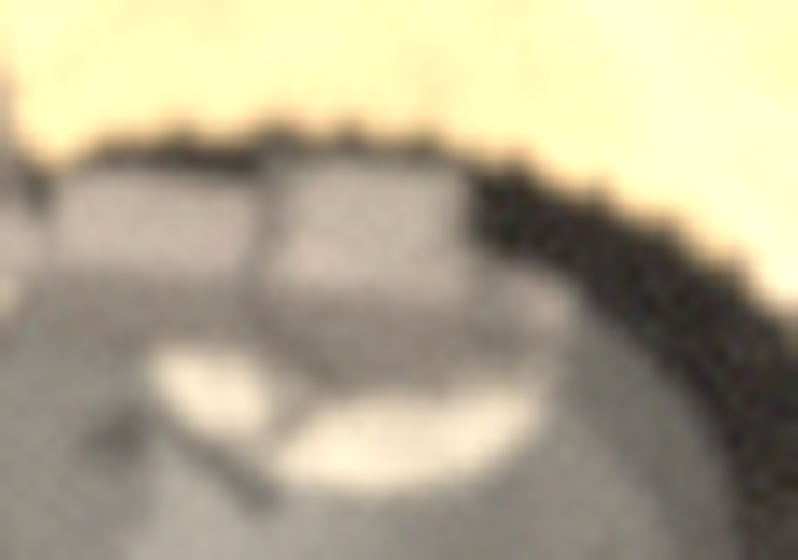

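jog_arm(moves=[[-0.3, 0, 0, 0], [-0.5, 0, 0, 0], [-0.5, 0, 0, 0], [0, 0.4, 0, 0], [0, 0.45, 0, 0]], grip=0, force=60)

```text
t: 21.12
ee_pos: [414.9, -110.9, 134.0]
eef_rot: [-1.571, -0.001, -0.487]
wrist_force: [-1.2, -0.4, 0.2]
opening: 0.001
```

Run:
```python
from h import *
c="side";env.get_image(c);s=st()
im=env.get_image(c)[:,:,::-1];cv2.imwrite("pics/s_side.png",im)
k=6;b=cv2.resize(im,None,fx=k,fy=k,interpolation=cv2.INTER_CUBIC)
o=(proj(c,[[460,-135,130]])[0]*k).astype(int);cv2.imwrite("pics/s.png",b[o[1]-280:o[1]+280,o[0]-350:o[0]+350])
```

```text
t 21.18 p [ 412.43 -110.38  130.79] r [-1.572   0.0051 -0.4875] F [-1.5 -0.9 -2. ] op -0.3
```

View pics/s.png

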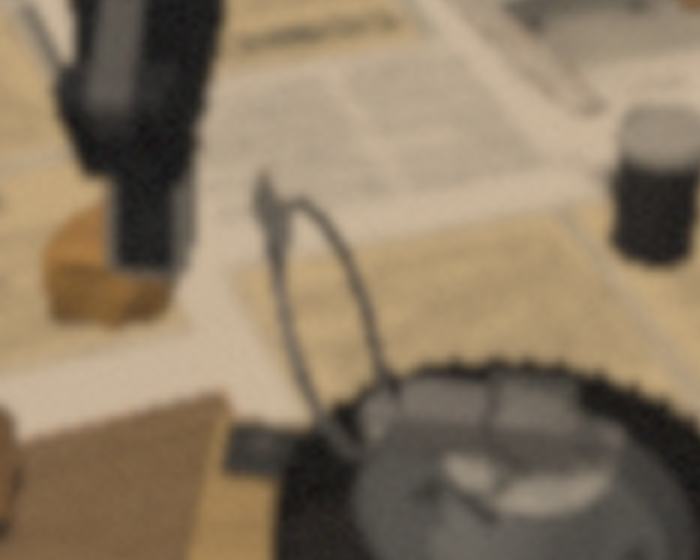

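jog_arm(moves=[[0.25, 0, 0.01, 0], [0.25, 0, 0, 0], [0.25, 0, 0, 0], [0.25, 0, 0, 0], [0.25, 0, 0, 0]])

```text
t: 21.85
ee_pos: [482.6, -146.3, 134.7]
eef_rot: [-1.571, -0.0, -0.488]
wrist_force: [-0.4, -0.3, -1.1]
opening: 0.002
```

```bash
cat > lk.py <<'E'
from h import *
import sys
c="side";s=st();A=np.array([503.2,-157.1,0]);d=s["ee_pos"]-A;print("along %.1f lat %.1f"%(d[0]*.8835-d[1]*.4685,d[0]*.4685+d[1]*.8835))
im=env.get_image(c)[:,:,::-1];cv2.imwrite(f"pics/{sys.argv[1]}_side.png",im)
k=6;b=cv2.resize(im,None,fx=k,fy=k,interpolation=cv2.INTER_CUBIC)
o=(proj(c,[[480,-145,120]])[0]*k).astype(int);cv2.imwrite(f"pics/{sys.argv[1]}.png",b[o[1]-280:o[1]+280,o[0]-350:o[0]+350])
E
python3 lk.py t
```

```text
t 21.85 p [ 482.6  -146.25  134.74] r [-1.5708 -0.     -0.4878] F [-0.4 -0.3 -1.1] op 0.2
along -23.3 lat -0.1
```

View pics/t.png

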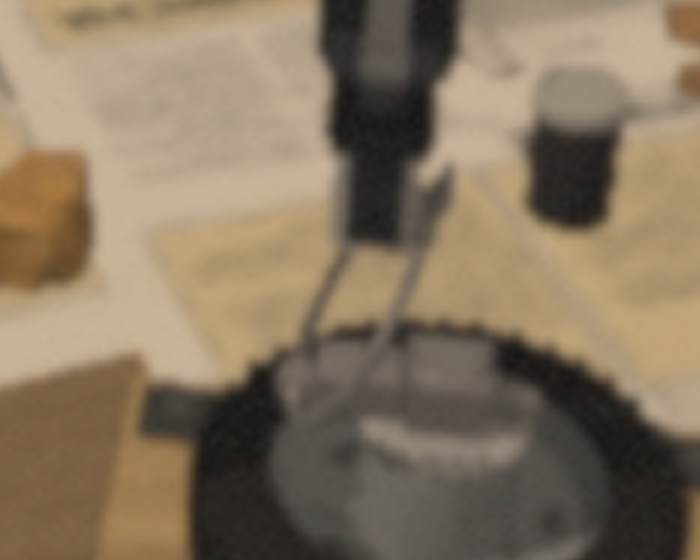

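jog_arm(moves=[[0.15, 0, 0, 0], [0.15, 0, 0, 0], [0.1, 0, 0, 0], [0.05, 0, 0, 0], [0, 0, 0, 0]])

```text
t: 22.52
ee_pos: [505.5, -158.4, 134.7]
eef_rot: [-1.571, -0.0, -0.488]
wrist_force: [-0.4, -0.5, -0.3]
opening: 0.0
```

```bash
python3 lk.py u
```

```text
t 22.52 p [ 505.53 -158.38  134.69] r [-1.5708 -0.     -0.4877] F [-0.4 -0.5 -0.3] op 0.0
along 2.7 lat -0.0
```

View pics/u.png

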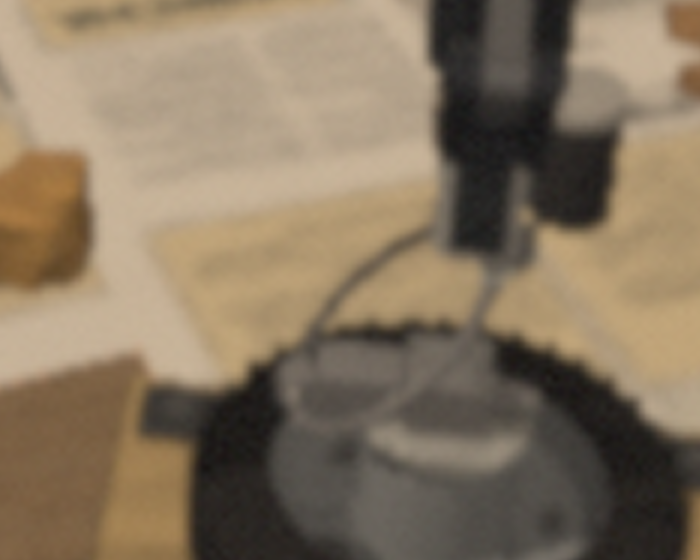

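jog_arm(moves=[[0, -0.15, 0, 0], [0.29, 0, 0, 0], [0.03, 0.2, 0, 0], [0.08, 0.15, 0, 0], [0.05, 0.1, 0, 0]])

```text
t: 23.2
ee_pos: [528.5, -170.6, 115.5]
eef_rot: [-1.571, 0.002, -0.488]
wrist_force: [-0.1, -0.4, -0.2]
opening: -0.001
```

```bash
python3 lk.py v
```

```text
t 23.2 p [ 528.48 -170.64  115.49] r [-1.5711  0.002  -0.4876] F [-0.1 -0.4 -0.2] op -0.1
along 28.7 lat -0.1
```

View pics/v.png

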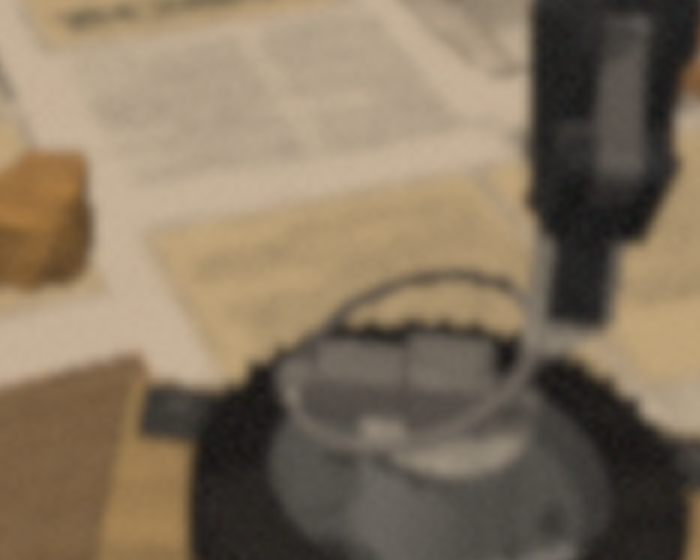

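jog_arm(moves=[[0.06, 0.12, 0, 0], [0.05, 0.12, 0, 0], [0.03, 0.1, 0, 0], [0, 0, 0, 0], [0, 0, 0, 0]])

```text
t: 23.88
ee_pos: [536.8, -174.9, 96.3]
eef_rot: [-1.571, 0.0, -0.488]
wrist_force: [-0.1, -0.5, 0.4]
opening: -0.002
```

jog_arm(moves=[[0, 0.03, 0, 0], [0, 0.03, 0, 0], [0, 0.03, 0, 0], [0, 0, 0, 0], [0, 0, 0, 0]])

```text
t: 24.5
ee_pos: [536.7, -174.9, 90.8]
eef_rot: [-1.571, 0.0, -0.488]
wrist_force: [-0.4, 0.3, 0.3]
opening: 0.003
```

```bash
python3 lk.py w
```

```text
t 24.5 p [ 536.66 -174.87   90.85] r [-1.5708e+00  2.0000e-04 -4.8760e-01] F [-0.4  0.3  0.3] op 0.3
along 37.9 lat -0.0
```

View pics/w.png

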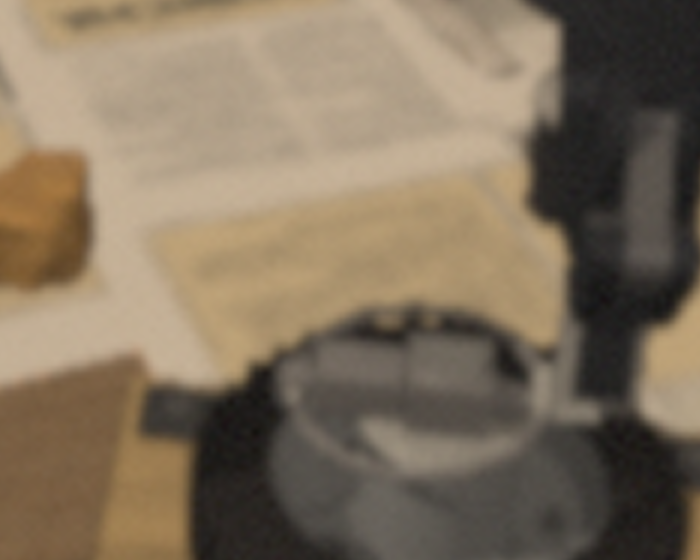

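Ring is over the axle and near the pin point. Press down in small steps.

jog_arm(moves=[[0, 0.03, 0, 0], [0, 0, 0, 0], [0, 0.02, 0, 0], [0, 0, 0, 0], [0, 0, 0, 0]])

```text
t: 25.18
ee_pos: [536.7, -174.9, 87.8]
eef_rot: [-1.571, 0.0, -0.488]
wrist_force: [1.0, -0.8, 1.0]
opening: -0.001
```

jog_arm(moves=[[0, 0.025, 0, 0], [0, 0, 0, 0], [0, 0, 0, 0], [0, 0, 0, 0], [0, 0, 0, 0]])

```text
t: 25.8
ee_pos: [536.7, -174.9, 86.4]
eef_rot: [-1.571, 0.0, -0.488]
wrist_force: [-0.2, -0.6, 0.5]
opening: -0.001
```

jog_arm(moves=[[0, 0.025, 0, 0], [0, 0, 0, 0], [0, 0, 0, 0], [0, 0, 0, 0], [0, 0, 0, 0]])

```text
t: 26.42
ee_pos: [536.7, -174.9, 84.9]
eef_rot: [-1.571, 0.0, -0.488]
wrist_force: [-0.4, 0.2, -0.7]
opening: -0.001
```

```bash
python3 lk.py x
```

```text
t 26.43 p [ 536.72 -174.9    84.88] r [-1.5708  0.     -0.4877] F [-0.4  0.2 -0.7] op -0.1
along 38.0 lat -0.0
```

View pics/x.png

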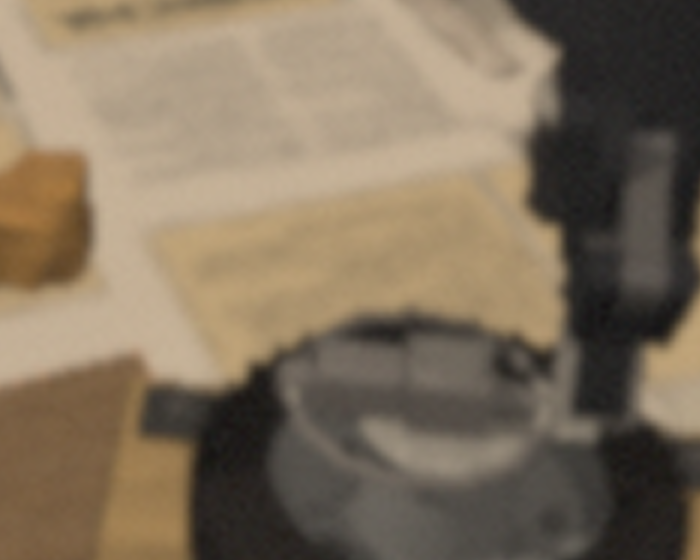

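jog_arm(moves=[[0, 0.02, 0, 0], [0, 0, 0, 0], [0, 0, 0, 0], [0, 0, 0, 0], [0, 0, 0, 0]])

```text
t: 27.1
ee_pos: [536.8, -174.9, 83.7]
eef_rot: [-1.571, -0.0, -0.488]
wrist_force: [0.4, 0.1, -0.8]
opening: 0.005
```

jog_arm(moves=[[0, 0.02, 0, 0], [0, 0, 0, 0], [0, 0, 0, 0], [0, 0, 0, 0], [0, 0, 0, 0]])

```text
t: 27.72
ee_pos: [536.7, -174.9, 82.5]
eef_rot: [-1.571, 0.0, -0.488]
wrist_force: [-0.3, 0.4, -0.2]
opening: 0.002
```

Run:
```python
from h import *
c="side"
im=np.mean([env.get_image(c).astype(float) for _ in range(3)],0)[:,:,::-1];k=11
x0,y0=290,250
b=cv2.resize(np.clip(im[y0:y0+50,x0:x0+70]*1.6,0,255).astype(np.uint8),None,fx=k,fy=k,interpolation=cv2.INTER_CUBIC)
cv2.imwrite("pics/y.png",b)
im=env.get_image("top")[:,:,::-1];o=proj("top",[[503,-157,85]])[0].astype(int);print(o)
cv2.imwrite("pics/y2.png",cv2.resize(im[o[1]-40:o[1]+40,o[0]-45:o[0]+45],None,fx=7,fy=7,interpolation=cv2.INTER_CUBIC))
```

```text
[392 206]
```

View pics/y.png

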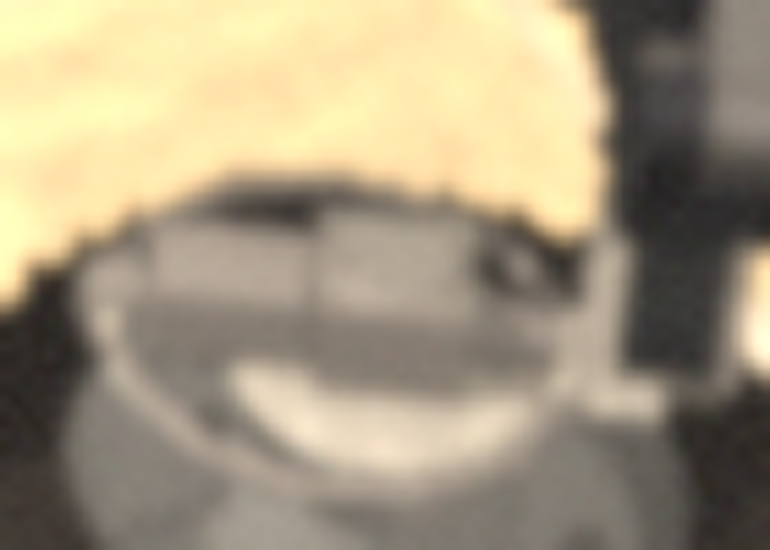

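View pics/y2.png

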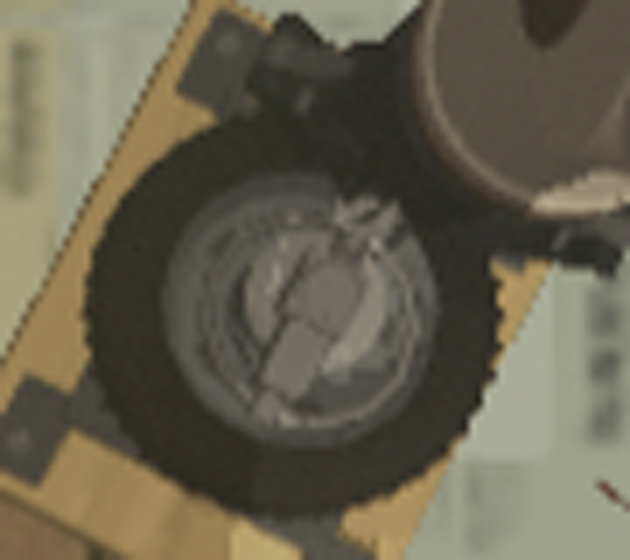

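jog_arm(moves=[[0, 0.02, 0, 0], [0, 0, 0, 0], [0, 0, 0, 0], [0, 0, 0, 0], [0, 0, 0, 0]])

```text
t: 28.55
ee_pos: [536.7, -174.9, 81.3]
eef_rot: [-1.571, 0.0, -0.488]
wrist_force: [0.5, 0.6, 0.3]
opening: 0.001
```

jog_arm(moves=[[0, 0.02, 0, 0], [0, 0, 0, 0], [0, 0, 0, 0], [0, 0, 0, 0], [0, 0, 0, 0]])

```text
t: 29.18
ee_pos: [536.7, -174.9, 80.1]
eef_rot: [-1.571, 0.0, -0.488]
wrist_force: [1.0, 0.5, -0.5]
opening: -0.001
```

Run:
```python
from h import *
c="side"
im=np.mean([env.get_image(c).astype(float) for _ in range(3)],0)[:,:,::-1];k=11
x0,y0=290,250
b=cv2.resize(np.clip(im[y0:y0+50,x0:x0+70]*1.6,0,255).astype(np.uint8),None,fx=k,fy=k,interpolation=cv2.INTER_CUBIC)
A=np.array([503.2,-157.1,0]);R=Ro.from_euler('z',-.4876).as_matrix()
for th,col in((.06,(0,0,255)),(-.08,(0,255,0))):
    q=[[-40+r*np.cos(th),w,85+r*np.sin(th)] for r,w in((72,-9),(72,9),(76,9),(76,-9))]
    u=((proj(c,np.array(q)@R.T+A)+.5-[x0,y0])*k).astype(np.int32);cv2.polylines(b,[u],True,col,1)
cv2.imwrite("pics/y3.png",b)
```

```text
(no output)
```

View pics/y3.png

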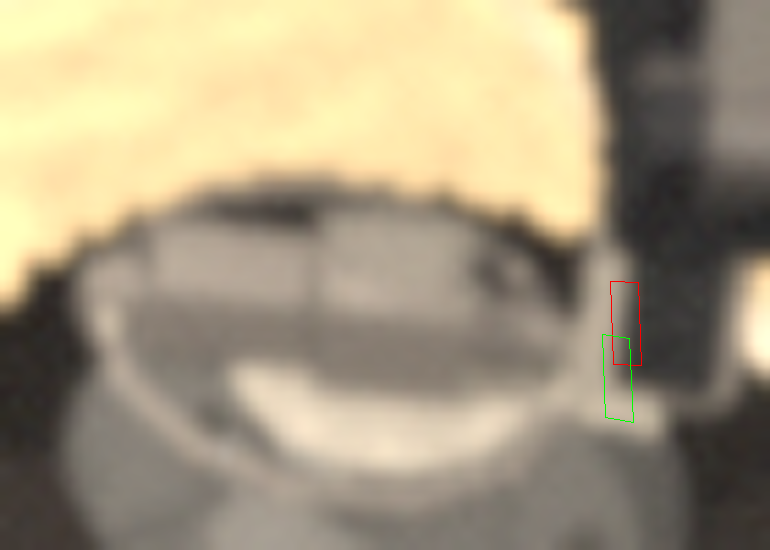

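```bash
cat > rg.py <<'E'
from h import *
import sys
A=np.array([503.2,-157.1,0]);R=Ro.from_euler('z',-.4876).as_matrix()
c="side"
im=np.mean([env.get_image(c).astype(float) for _ in range(3)],0)[:,:,::-1];k=11
im2=env.get_image("top")[:,:,::-1];st()
a=np.linspace(0,2*np.pi,80)
def ov(im,c,x0,y0,w,h,k,ths):
    b=cv2.resize(np.clip(im[y0:y0+h,x0:x0+w]*1.6,0,255).astype(np.uint8),None,fx=k,fy=k,interpolation=cv2.INTER_CUBIC);b0=b.copy()
    for th,col in ths:
        r=36+34*np.cos(a);q=np.c_[-40+r*np.cos(th),34*np.sin(a),85+r*np.sin(th)]
        u=((proj(c,q@R.T+A)+.5-[x0,y0])*k).astype(np.int32);cv2.polylines(b,[u],True,col,1)
        q=[[-40+r*np.cos(th),w,85+r*np.sin(th)] for r,w in((70,-9),(70,9),(78,9),(78,-9))]
        u=((proj(c,np.array(q)@R.T+A)+.5-[x0,y0])*k).astype(np.int32);cv2.polylines(b,[u],True,col,1)
    return b0,b
ths=((.06,(0,0,255)),(-.08,(0,255,0)))
b0,b=ov(im,"side",290,255,70,42,k,ths);b=cv2.resize(b,(700,420));cv2.imwrite(f"pics/{sys.argv[1]}.png",b)
o=proj("top",[[503,-157,85]])[0].astype(int);b0,b=ov(im2,"top",o[0]-33,o[1]-33,66,66,6,ths[1:]);cv2.imwrite(f"pics/{sys.argv[1]}t.png",np.hstack([b0,b]))
E
python3 rg.py z
```

```text
t 29.52 p [ 536.73 -174.92   80.09] r [-1.5708  0.     -0.4877] F [0.4 0.5 0. ] op 0.3
```

View pics/z.png

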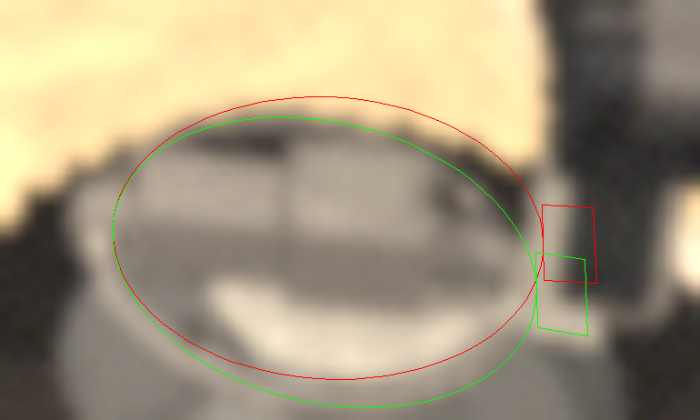

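View pics/zt.png

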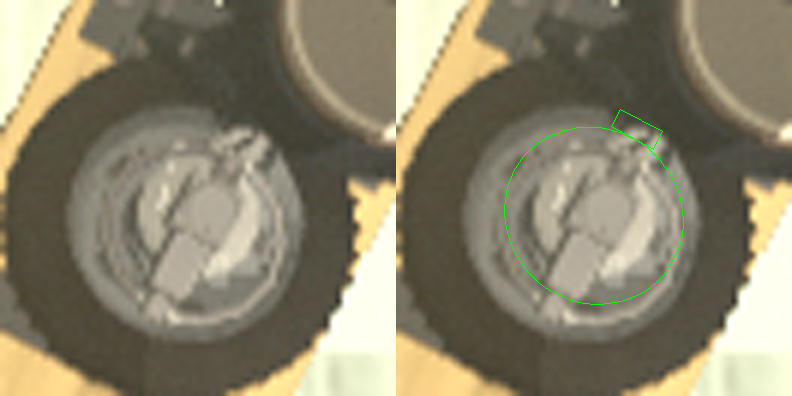

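Run:
```python
from h import *
A=np.array([503.2,-157.1,0])
def al(px,z):
    w=onz("top",px,z)-np.array([-3.2,.6,0]);d=w-A;return round(d[0]*.8835-d[1]*.4685,1),round(d[0]*.4685+d[1]*.8835,1)
f=lambda x,y:(359+x/6-.5,173+y/6-.5)
for n,p,z in(("blk top corner near tail L",(190,232),98),("blk",(212,208),98),("head mid",(178,265),95),("tab",(240,143),80),("tab far",(245,122),80),("tab r",(268,150),80),("wire R",(287,235),85),("wire L",(100,220),85),("tail",(155,303),85)): print(n,al(f(*p),z))
im=env.get_image("top")[:,:,::-1]
for n in("ring_tab","pin_point","pin_mid"):
    for c in("top",):print(n,c,[(np.round(x["centre"],1),x["confidence"],al(x["centre"],84)) for x in env.landmark_of(n,c)[:2]])
env.get_image("side")
for n in("ring_tab","pin_point","pin_mid"):
    print(n,[(np.round(x["centre"],1),x["confidence"]) for x in env.landmark_of(n,"side")[:2]])
b=cv2.resize(np.clip(im[170:215,372:425]*1.7,0,255).astype(np.uint8),None,fx=13,fy=13,interpolation=cv2.INTER_CUBIC);cv2.imwrite("pics/aa.png",b)
```

```text
blk top corner near tail L (np.float64(-11.8), np.float64(3.1))
blk (np.float64(0.1), np.float64(-0.1))
head mid (np.float64(-24.2), np.float64(1.0))
tab (np.float64(31.7), np.float64(-1.0))
tab far (np.float64(39.8), np.float64(1.0))
tab r (np.float64(34.4), np.float64(-11.5))
wire R (np.float64(7.6), np.float64(-31.4))
wire L (np.float64(-20.9), np.float64(32.9))
tail (np.float64(-39.0), np.float64(0.7))
ring_tab top [(array([400.6, 193.7]), 0.58, (np.float64(38.3), np.float64(-1.9))), (array([391.7, 206.6]), 0.43, (np.float64(2.4), np.float64(2.6)))]
pin_point top [(array([395.9, 199.8]), 0.5, (np.float64(20.8), np.float64(1.2))), (array([390. , 207.5]), 0.46, (np.float64(-1.3), np.float64(5.1)))]
pin_mid top [(array([393.8, 206.1]), 0.65, (np.float64(5.7), np.float64(-1.0)))]
ring_tab [(array([347.4, 285.6]), 0.82)]
pin_point [(array([340.8, 280.5]), 0.8)]
pin_mid [(array([323.3, 279.8]), 0.66)]
```

View pics/aa.png

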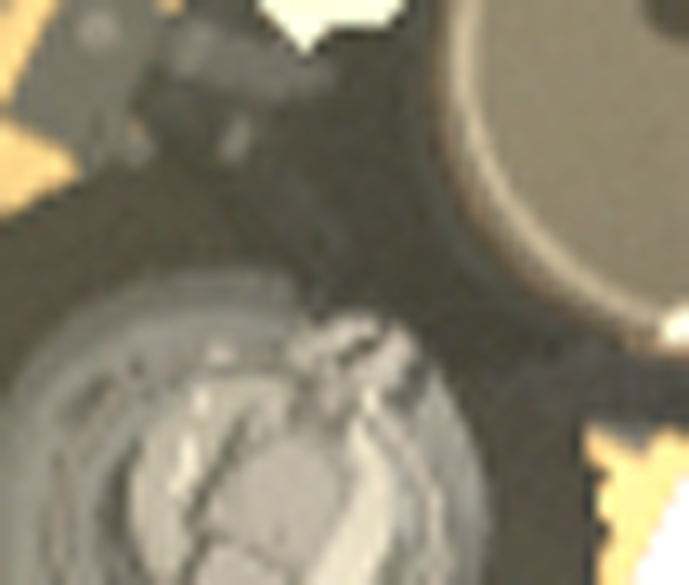

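jog_arm(moves=[[0, 0.02, 0, 0], [0, 0, 0, 0], [0, 0, 0, 0], [0, 0, 0, 0], [0, 0, 0, 0]])

```text
t: 30.55
ee_pos: [536.8, -174.9, 78.9]
eef_rot: [-1.571, -0.0, -0.488]
wrist_force: [-0.2, -0.0, 1.3]
opening: 0.005
```

jog_arm(moves=[[0, 0.02, 0, 0], [0, 0, 0, 0], [0, 0, 0, 0], [0, 0, 0, 0], [0, 0, 0, 0]])

```text
t: 31.18
ee_pos: [536.8, -174.9, 77.8]
eef_rot: [-1.571, -0.0, -0.488]
wrist_force: [-0.6, 0.4, 4.2]
opening: 0.002
```

jog_arm(moves=[[0, -0.3, 0, 0], [0.2, -0.6, 0, 0], [0.4, -0.4, 0, 0], [0, 0, 0, 0], [0, 0, 0, 0]])

```text
t: 31.8
ee_pos: [567.4, -191.3, 155.2]
eef_rot: [-1.571, 0.002, -0.488]
wrist_force: [0.1, -0.5, -0.3]
opening: 0.002
```

```bash
python3 rg.py bb
python3 - <<'E'
from h import *
for n in("ring_tab","pin_point","pin_mid"):
    print(n,[(np.round(x["centre"],1),x["confidence"]) for x in env.landmark_of(n,"side")[:2]])
A=np.array([503.2,-157.1,0]);R=Ro.from_euler('z',-.4876).as_matrix()
for th in(.1,.06,0,-.05,-.08,-.11):print(th,proj("side",np.array([[-40+74*np.cos(th),0,85+74*np.sin(th)]])@R.T+A).round(1))
E
```

```text
t 32.0 p [ 567.28 -191.2   154.58] r [-1.5712  0.0025 -0.4874] F [ 0.6 -0.3  0.2] op -0.2
ring_tab [(array([348.4, 282.9]), 0.63)]
pin_point [(array([340. , 280.5]), 0.77)]
pin_mid [(array([323.9, 280.5]), 0.8)]
0.1 [[346.5 277.4]]
0.06 [[346.4 278.9]]
0 [[346.2 281. ]]
-0.05 [[345.9 282.8]]
-0.08 [[345.7 283.8]]
-0.11 [[345.4 284.9]]
```

View pics/bb.png

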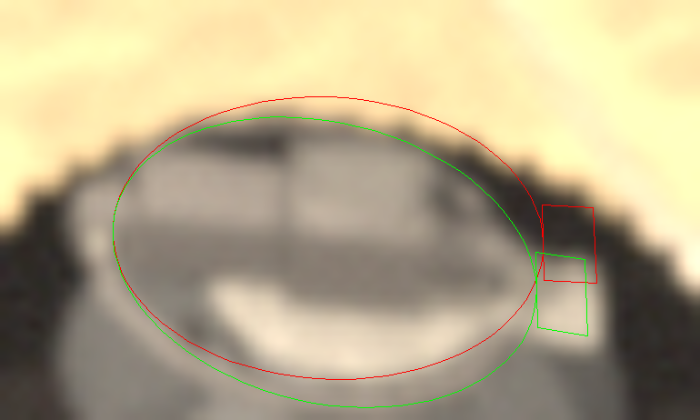

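View pics/bbt.png

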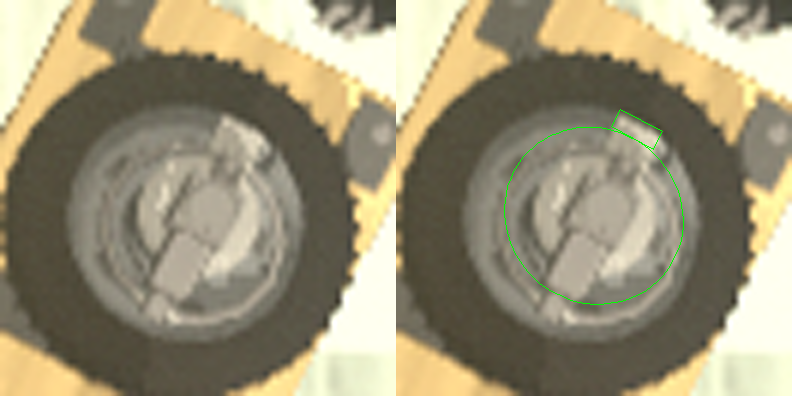

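Run:
```python
from h import *
from fp import parts
A=np.array([503.2,-157.1,0])+np.array([-.468,-.883,0])*1.0;R=Ro.from_euler('z',-.4876).as_matrix()
print(proj("side",np.array([[25,0,85],[0,0,85],[-11,0,85]])@R.T+A).round(1))
im=np.mean([env.get_image("side").astype(float) for _ in range(4)],0)[:,:,::-1]
x0,y0,k=292,258,13
b=cv2.resize(np.clip((im[y0:y0+38,x0:x0+60]-20)*1.8,0,255).astype(np.uint8),None,fx=k,fy=k,interpolation=cv2.INTER_CUBIC);b0=b.copy()
a=np.linspace(0,2*np.pi,100)
for p,col in((0,(0,0,255)),(.08,(255,0,0))):
    P=Ro.from_euler('y',p).as_matrix()
    for q in parts:
        u=((proj("side",(((q+[-11,0,0])@P.T)+[0,0,85])@R.T+A)+.5-[x0,y0])*k).astype(np.int32);cv2.polylines(b,[cv2.convexHull(u)],True,col,1)
th=-.08
q=np.array([[-40+r*np.cos(th),w,85+r*np.sin(th)] for r,w in((70,-9),(70,9),(78,9),(78,-9))]);u=((proj("side",q@R.T+A)+.5-[x0,y0])*k).astype(np.int32);cv2.polylines(b,[u],True,(0,255,0),1)
cv2.imwrite("pics/cc.png",b);cv2.imwrite("pics/cc0.png",b0)
```

```text
[[340.5 280.9]
 [324.6 279.4]
 [317.7 278.7]]
```

View pics/cc.png

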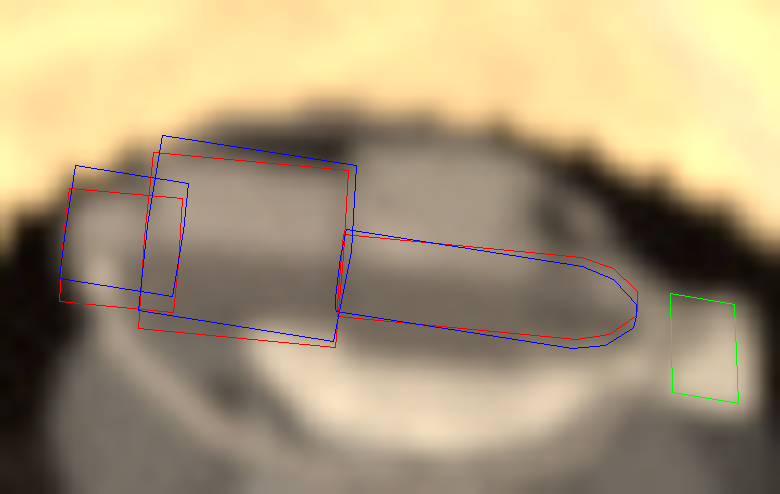

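View pics/cc0.png

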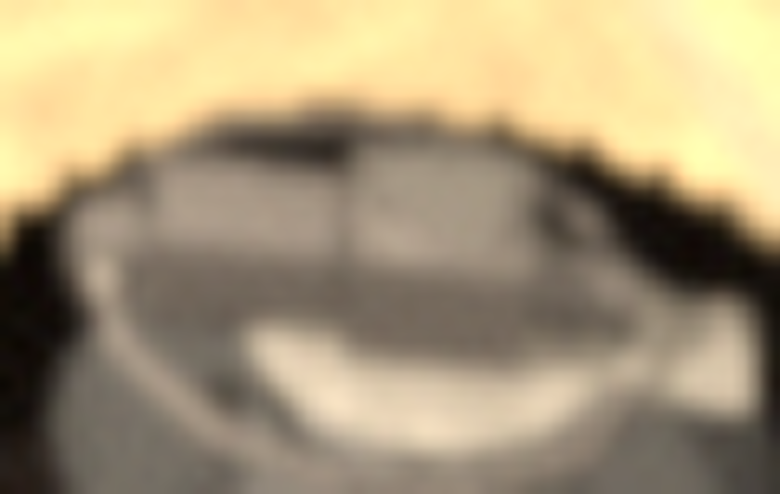

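Run:
```python
from h import *
st();print(env.finish_job());st()
```

```text
t 32.35 p [ 568.49 -191.68  155.59] r [-1.5708e+00  2.0000e-04 -4.8760e-01] F [ 0.1 -0.4 -0.1] op 0.2
the job is handed in; nothing more can be done
None
the job is handed in; nothing more can be done
```

The linchpin is through the cross-hole with its head home, and the ring appears snapped over the point. I handed the job in at 32.4 s with the arm clear of everything; no verdict was reported.

**Pin:** I slid it in over the washer at about 6–8 N along the hole. It then stopped dead while the push rose to about 15 N. In the last side picture the shoulder sits against the axle's face and the pin lies level, matching the home model.

**Ring:** I swung it over the axle end and pressed the tab down with the shut fingers. The last side picture puts the ring at about -0.08 rad. The lowest fingertip height, where the force rose to 4.2 N, corresponds to about -0.11 rad, which is the ring's stop.

**What disagreed or is unconfirmed:**
- I never saw the 4–12 N snap force. It read about 1 N or less at the end of each small step until that last one, so the lock rests on the ring's position, not on a felt snap.
- The two cameras disagreed by about 4 mm in x. I corrected for this using the position of the gripped pin.
- I made no separate final check that the other things on the table were undisturbed. The arm was steered clear of them.

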